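# Start the floating block screw of a tube mixer square

### The job

Take the T-handled cross driver from its stand and start the sprung screw that leans, standing up, beside the mixer's tube block: seat the driver in the head's cross recess (feel for it gently), bring the screw upright on its axis before you turn it, press it down against its spring and turn it about a quarter turn clockwise so that the thread catches and holds it down, upright. Do not press hard, leave the other things on the bench alone, and put the driver back upright in its stand.

Things in the scene. Friction and masses are not known exactly. Their poses are not given: they have to be found in the camera images.
- driver: T-handled cross driver, 0.12 kg, 100 mm long, shaft 12 mm in diameter, standing tip down in its stand at the start. Origin: centre of the flat tip's end; z up the shaft to the handle. The tip is a cross of two bars (along x and y), each 12 mm long and 3 mm thick, over the lowest 10 mm, narrowed in the last 1.5 mm; a quarter turn gives the same shape.
- driver_handle (a point): Middle of the driver's teal T handle, 88 mm above the tip: a bar 60 mm long (along the driver's x), 16 mm thick (along its y), 24 mm high. Grip it across the thickness.
- stand: Fixed grey block 56 x 56 mm, 46 mm high. Origin at the centre of its underside on the table. The driver stands in its hole, tip 6 mm above the table.
- stand_hole (a point): Centre of the mouth of the stand's one round hole, 46 mm above the table: 16 mm wide and 40 mm deep with a flat floor.
- mixer: Fixed white tube mixer 250 x 200 mm, 85 mm high, controls on its -x side. Origin at the centre of its underside. On top an aluminium tube block 92 x 92 mm, its top 125 mm up, with an ear at +y and at -y; one screw stands on each ear, 68 mm from the block's middle (which is 30 mm to +x of the origin).
- screw_bush: Fixed brass bush 27 mm across at its foot, 26 mm high, on the left or right ear of the tube block (varies); the screw to be started floats in it. Origin: centre of its underside, 101 mm above the table; z up is the thread's axis, vertical. The screw leans about this origin.
- thread_axis (a point): Centre of the bush's top face, on the thread's axis, 26 mm above the bush's origin.
- screw_head (a point): Centre of the top of the leaning screw's knurled head (22 mm across, 10 mm high), mouth of its cross recess; 42 mm from the bush's origin with the spring out. z runs up the screw. Follows lean and press but does NOT turn, so it does not tell where the slots point: see or feel that. Slots 13 x 4 mm, 7 mm deep, flat floor; a quarter turn gives the same shape.
- screw_press (a joint): How far the screw is pressed down against its spring, m: 0 out, 0.0045 fully down. 1.5 N starts it, 7 N is fully down, then it is rigid. Turned while fully down, the thread catches within about 0.9 rad and then holds it upright at about 0.0035 to 0.004. Turned higher up it binds and does not catch, and past about 0.3 rad can no longer be pressed down.
- screw_turn (a joint): Turn of the screw, rad: 0 at the start, growing clockwise seen from above, stops at -0.8 and 3.0. Takes about 0.03 N m. The screw starts leaning 4 to 7 degrees; light friction keeps it where it is put (about 0.4 N sideways on the head moves it).
- other_screw: The like screw on the block's other ear, already started: upright, head 4.5 mm lower. Nothing to do. Origin at the underside of its bush.
- red_rack: Loose red tube rack 80 x 130 x 35 mm, bystander. Origin at its underside.
- foam_rack: Loose white tube rack 95 x 95 x 45 mm, bystander. Origin at its underside.
- tip_box: Loose yellow pipette-tip box 85 x 125 x 60 mm, bystander. Origin at its underside.
- tip_jar: Loose glass jar with a blue lid, 72 mm wide, 120 mm high, bystander. Origin at its underside.
- spare_block: Loose spare aluminium tube block 92 x 125 x 32 mm, bystander. Origin at its underside.
- beaker: Loose glass beaker 70 mm wide, 85 mm high, bystander. Origin at its underside.
- marker: Loose blue and white marker pen 130 mm long, 13 mm thick, lying on the table, bystander. Origin at its underside.
There are look-alikes about, which are no part of the job. Leave any yellow look-alike of the driver alone.

How it is judged:
By the outcome, as a careful person would: the job done as asked, in the order asked, and still so for the second after the job is handed in, with the robot touching nothing.
It also fails if it takes over 64 s, if anything falls off the work surface, if the arm or the gripper's body presses on something with over 40 N, if the wrist force passes 120 N, or if a joint passes its speed limit or range.

### The arm

A 7-joint arm with a two-finger parallel gripper is mounted at the origin on the work surface. World frame = base frame: x ahead of the robot, y to its left, z up, the work surface at z = 0. Lengths are in m, angles in rad, forces in N, time in s.
With the tool pointing down it reaches from about 0.35 to 0.9 m from the base axis. Payload 8.1 kg.
Tool frame: the origin (TCP) lies midway between the tips of the shut fingers; the grasp point (between the pads) lies 19 mm behind it; z points along the fingers, y is the direction in which the jaws open and shut (so a half turn about z gives the same grasp; the last joint's range is limited). The gripper opens to 92 mm and grips with 3 to 60 N. Pads are 19 mm wide; open, the fingers measure 130 mm over their backs; the gripper's body (75 mm by 190 mm) begins 47 mm behind the grasp point.
Start: joints at [1.122, 0.434, 0.025, 1.573, -0.012, 1.134, -0.075], TCP at [0.212, -0.588, 0.197] pointing down, gripper open.
Joint ranges: [-2.62, 2.62], [-0.44, 2.09], [-1.27, 1.32], [0.08, 2.57], [-1.32, 4.46], [0.12, 2], [-2.74, 2.74]. Speed limits (rad/s): [2.22, 2.22, 3.01, 3.01, 3.14, 3.14, 3.14].

### API

Orientations are given as a rotation vector (axis times angle).
In Python, from cell import arm gives the robot as it stands. The module is installed in compiled form; this text tells all that it offers.
- The arm moves only by the tool jog_arm, never from a script. Its argument "increments" is a list of rows, each an object with "slide": the shift along the tool's x, y, z in mm, a list of three; "roll": the turn about the tool's z in rad; "gripper": the opening, from 0 (shut) to 1 (fully open). In form: [{"slide": [x, y, z], "roll": roll, "gripper": gripper}, ...]. A call has exactly 10 rows; each row is the pose to reach, as a shift and turn from the pose commanded when the call began, along the tool's axes at that moment; what a row does not reach only later rows make up. A row lasts 1/12 s, in which the tool goes at most 41.7 mm and 7.16 degrees, less where a joint would pass 70% of its speed; a pose out of reach is approached as far as the arm can. A call with a gripper value outside its range is refused whole. The fingers move at their own pace and stop on an object; "newtons" is the grip in N (left out, the last holds). Time passes only in rows, so rows that repeat a pose let the fingers close, or fill a call up. It gives the time, the measured TCP pose, the force and the opening at its end, in the units of the state.
- arm.observe(): the state, without advancing time (a new reading comes with each control period).
- arm.get_image(name): name is "scene" or "top"; returns a dict with "frame" (480x640x3 uint8, blue, green, red), "depth" (480x640 float32, m along the optical axis (not along the pixel's ray), 0 where there is no reading), "intrinsics" (3x3 intrinsics, pixels), "R" (3x3) and "t" (3): a world point X has camera coordinates R X + t. Camera axes: x right, y down, z forward; pixel columns grow to the right and rows downward; lengths in m; the calibration is good to about 2 mm. A picture is of the moment at which its call begins.
- arm.sign_off(): hands the job in, once; it reports no verdict.
The state is a dict: "clock": time; "joints": joint angles; "dq": joint speeds; "joint_efforts": joint torques, N m; "position": TCP position; "ee_rot": TCP orientation; "force": force on the tool from outside, world axes, zero at the start; "ft_torque": the same for the moment, N m; "width": opening from 0.0 (shut) to 1.0 (fully open).
Only numpy, scipy, OpenCV 4.12 (cv2) and the standard library are available. Lean on these libraries where they do the work, as an engineer would, in place of code of your own. Each camera call takes 0.05 s, during which the arm holds its last target.

## Working session

There is one attempt and no reset: what is moved stays moved. The work goes in short steps, Python scripts to look and compute and a tool call to move; the robot and the scene stay as the last step left them, time stands still between calls to the robot, and variables do not carry over. Pictures are saved under pics/ and viewed, and the job is handed in when it is done.

Besides the shell and the picture viewer there is one more tool, called after ">>>" in YAML: its name, and indented under it one key for each argument. jog_arm: Moves the arm, as the interface text tells. Its arguments: {"type":"object","properties":{"increments":{"type":"array"},"newtons":{"type":"number"}},"required":["increments"]}

```bash
mkdir -p pics; ls; python3 - <<'E'
from cell import arm
import cv2,numpy as np
s=arm.observe(); print({k:np.round(v,3).tolist() for k,v in s.items()})
for n in("scene","top"):
    d=arm.get_image(n); cv2.imwrite(f"pics/{n}0.png",d["frame"]); np.savez(f"{n}0.npz",**d)
    print(n,d["intrinsics"].tolist(),np.round(d["R"],3).tolist(),d["t"].tolist())
E
```

```text
pics
{'clock': 0.0, 'joints': [1.122, 0.435, 0.025, 1.574, -0.012, 1.134, -0.075], 'dq': [0.001, 0.002, -0.0, 0.001, -0.001, 0.001, 0.001], 'joint_efforts': [-0.002, -66.786, 0.984, -31.447, -0.06, 0.043, 0.0], 'position': [0.212, -0.587, 0.196], 'ee_rot': [-3.093, -0.54, 0.001], 'force': [-1.298, 0.378, 0.397], 'ft_torque': [-0.041, 0.053, -0.011], 'width': 0.998}
scene [[434.0488403286011, 0.0, 318.37246735230616], [0.0, 434.0488403286011, 236.9752031013914], [0.0, 0.0, 1.0]] [[0.878, 0.478, 0.003], [0.351, -0.64, -0.683], [-0.325, 0.601, -0.73]] [-0.4752261864750907, -0.08922982012385264, 1.4580618735618645]
top [[597.6132021002848, 0.0, 320.6312713043837], [0.0, 597.6132021002848, 243.30910730919635], [0.0, 0.0, 1.0]] [[0.026, -1.0, -0.017], [-0.986, -0.023, -0.165], [0.165, 0.021, -0.986]] [0.012506731006866573, 0.5649716365681696, 1.4116832307635796]
```

View pics/scene0.png

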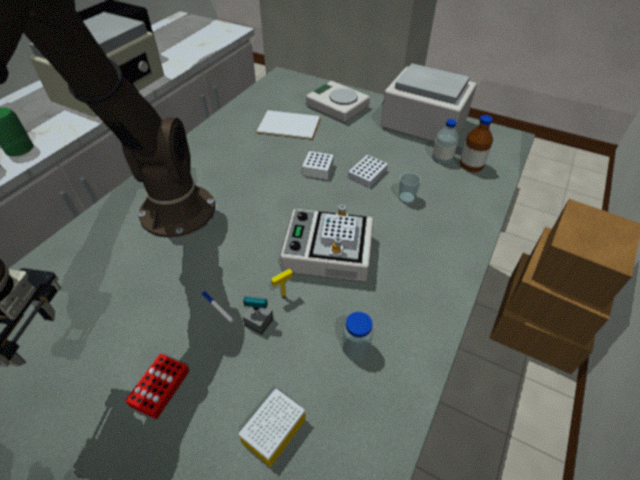

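View pics/top0.png

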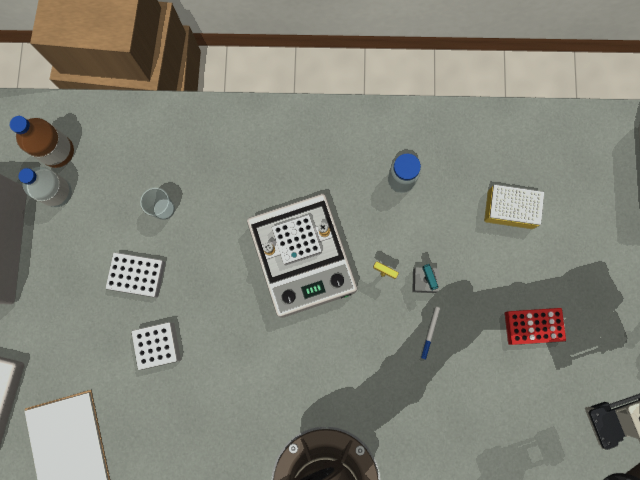

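Driver candidates are the teal T at top (430,276) / scene (255,302), which has a grey stand under it, and the yellow T at top (385,270) / scene (282,277), which is the look-alike. I choose the teal one. Screw candidates are top (269,247) and (324,229). Next I check both choices in close crops.

```bash
python3 - <<'E'
import cv2,numpy as np
t=np.load("top0.npz")["frame"];s=np.load("scene0.npz")["frame"]
def c(im,x0,y0,w,h,k): return cv2.resize(im[y0:y0+h,x0:x0+w],None,fx=k,fy=k,interpolation=cv2.INTER_CUBIC)
a=c(t,370,245,80,60,5);b=c(t,255,205,80,60,5);d=c(s,230,260,80,60,5);e=c(s,300,195,80,60,5)
cv2.imwrite("pics/crop0.png",np.vstack([np.hstack([a,b]),np.hstack([d,e])]))
E
```

```text
(no output)
```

View pics/crop0.png

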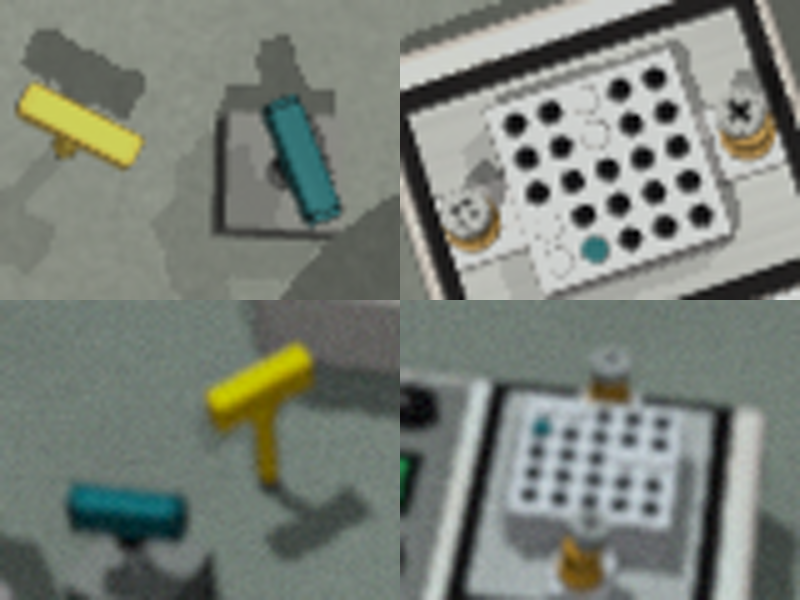

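```bash
cat > h.py <<'E'
import numpy as np,cv2
def load(f): return dict(np.load(f))
def cloud(d):
    K=d["intrinsics"];v,u=np.mgrid[:480,:640];z=d["depth"]
    P=np.stack([(u-K[0,2])/K[0,0]*z,(v-K[1,2])/K[1,1]*z,z],-1)
    return (P-d["t"])@d["R"]   # R^T(P-t)
def ray(d,u,v,h):
    K=d["intrinsics"];r=np.array([(u-K[0,2])/K[0,0],(v-K[1,2])/K[1,1],1.])@d["R"]
    c=-d["R"].T@d["t"];return c+r*(h-c[2])/r[2]
def proj(d,X):
    p=d["K"] if 0 else d["intrinsics"]@(d["R"]@np.asarray(X)+d["t"]);return p[:2]/p[2]
E
python3 - <<'E'
from h import *
for n in("top","scene"):
    d=load(n+"0.npz");C=cloud(d);f=d["frame"];hsv=cv2.cvtColor(f,cv2.COLOR_BGR2HSV)
    print(n,"cam",-d["R"].T@d["t"])
    # teal
    m=cv2.inRange(hsv,(80,90,40),(100,255,255))
    k,l,st,ce=cv2.connectedComponentsWithStats(m)
    for i in range(1,k):
        if st[i,4]>20:
            P=C[l==i];print("teal",ce[i],st[i,4],np.median(P,0),np.percentile(P[:,2],90))
            print(cv2.minAreaRect(np.argwhere(l==i)[:,::-1].astype(np.float32)))
    m=cv2.inRange(hsv,(10,100,60),(25,255,255))
    k,l,st,ce=cv2.connectedComponentsWithStats(m)
    for i in range(1,k):
        if 5<st[i,4]<300: P=C[l==i];print("brass",ce[i],st[i,4],np.median(P,0))
d=load("top0.npz");C=cloud(d)
np.set_printoptions(linewidth=220,precision=0,suppress=True)
for u,v in((269,247),(324,228)):
    print(u,v);print(1000*C[v-9:v+12,u-11:u+12,2])
E
```

```text
top cam [ 0.32374536 -0.0042125   1.48572208]
teal [429.95263158 276.51052632] 190 [ 0.48304675 -0.22955916  0.10632551] 0.11008212499681357
((429.86602783203125, 276.551513671875), (25.05673599243164, 7.825743198394775), 68.96248626708984)
brass [ 53.4375 165.625 ] 16 [0.75499364 0.71706432 0.01971561]
brass [325.04545455 232.79545455] 44 [0.57606147 0.01417015 0.11998239]
brass [270.41666667 251.95833333] 24 [0.52914445 0.13999246 0.11226172]
brass [383.29787234 272.85106383] 47 [ 0.49193993 -0.12375685  0.09113764]
brass [ 74.30612245 395.26530612] 49 [0.18459141 0.61346305 0.00397054]
brass [ 93.57894737 406.73684211] 19 [0.15749793 0.56566495 0.00361469]
brass [ 37.07407407 405.40740741] 27 [0.15771905 0.70492685 0.00249447]
brass [ 98. 428.] 13 [0.1091199  0.54994257 0.00490098]
brass [102.57894737 449.73684211] 19 [0.05911032 0.53577126 0.00433495]
brass [107.3125 472.375 ] 16 [0.00771791 0.51985556 0.00518232]
scene cam [ 0.92205323 -0.70640763  1.00526236]
teal [254.91878173 301.78172589] 197 [ 0.48818064 -0.23331273  0.10397175] 0.10847699050446835
((254.89024353027344, 301
[... 8390 characters left out ...]
27. 129.  99. 104. 105. 103. 110. 115. 117. 126. 126. 124. 122. 114. 114.  98. 103.  97.  89.  94.  89.  87.]
 [124. 130. 128.  99. 100.  96. 105. 108. 108. 109. 119. 117. 116. 113. 111. 106. 102.  97. 102.  88.  89.  86.  86.]
 [130. 132. 124.  99. 100. 101. 100. 100. 101. 110. 108. 107. 112. 107. 104.  99. 102.  99. 101.  90.  87.  91.  91.]
 [129. 121. 124. 123. 102. 100. 104.  98. 111.  93.  98.  99.  96. 104. 101. 103. 102. 102.  99.  94.  92.  87.  90.]
 [124. 123. 125. 126.  99. 102. 105. 104. 100. 106. 103. 101. 100. 100. 100.  99.  92.  97.  94.  92.  90.  92.  91.]
 [127. 127. 123. 128. 105. 101.  99. 101. 104. 105. 101. 102. 103.  96.  91.  93.  96.  95.  91.  94.  90.  90.  88.]]
```

```bash
python3 - <<'E'
from h import *
np.set_printoptions(precision=4,suppress=True)
for n,uv in(("top",(429.87,276.55)),("scene",(254.89,301.99))):
    d=load(n+"0.npz");print(n,"handle",ray(d,*uv,0.094))
d=load("top0.npz");C=cloud(d);f=d["frame"]
# block top rectangle from depth
zf=cv2.medianBlur(C[...,2].astype(np.float32),5)
m=((zf>0.114)&(zf<0.134)).astype(np.uint8);m[:, :255]=0;m[:200]=0;m[270:]=0;m[:,330:]=0
m=cv2.morphologyEx(m,cv2.MORPH_OPEN,np.ones((9,9)));m=cv2.morphologyEx(m,cv2.MORPH_CLOSE,np.ones((9,9)))
p=np.argwhere(m)[:,::-1];W=np.array([ray(d,u,v,0.125)[:2] for u,v in p])
r=cv2.minAreaRect(W.astype(np.float32)*1000);print("block",r,W.mean(0))
# mixer top
m=((zf>0.07)&(zf<0.16)).astype(np.uint8);k,l,st,ce=cv2.connectedComponentsWithStats(m)
i=1+np.argmax(st[1:,4]*(np.hypot(*(ce[1:]-[300,255]).T)<30));p=np.argwhere(l==i)[:,::-1]
W=np.array([ray(d,u,v,0.085)[:2] for u,v in p]);print("mixer",cv2.minAreaRect(W.astype(np.float32)*1000))
a=cv2.resize(f[210:250,300:350],None,fx=16,fy=14.99,interpolation=cv2.INTER_CUBIC)[:, :800]
s=load("scene0.npz")["frame"]
cv2.imwrite("pics/c1.png",cv2.resize(f[214:244,305:345],(800,600),interpolation=cv2.INTER_CUBIC))
cv2.imwrite("pics/c2.png",cv2.resize(s[230:260,317:357],(800,600),interpolation=cv2.INTER_CUBIC))
E
```

```text
top handle [ 0.484  -0.2314  0.094 ]
scene handle [ 0.4839 -0.2303  0.094 ]
block ((559.16064453125, 81.56636810302734), (94.4793472290039, 92.42879486083984), 19.20607566833496) [0.5594 0.0821]
mixer ((531.1610107421875, 71.79724884033203), (249.9362335205078, 199.64825439453125), 19.987564086914062)
```

View pics/c1.png

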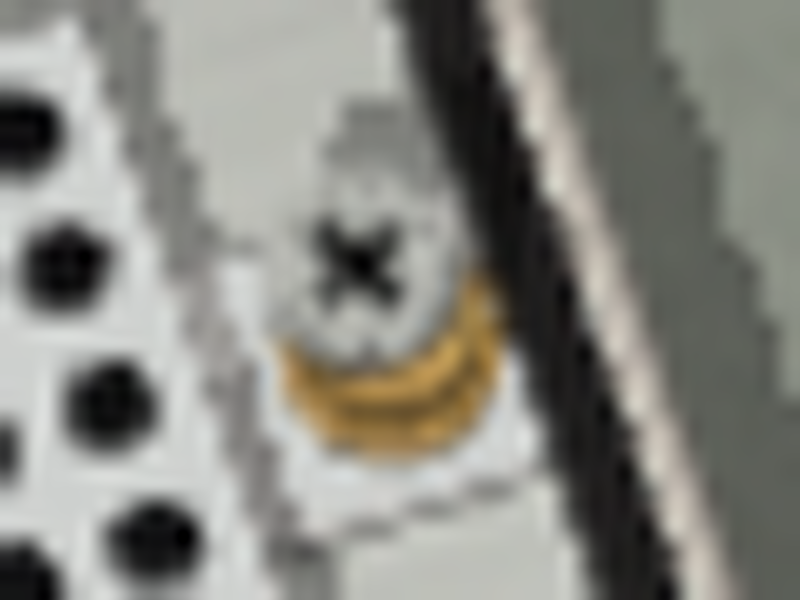

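View pics/c2.png

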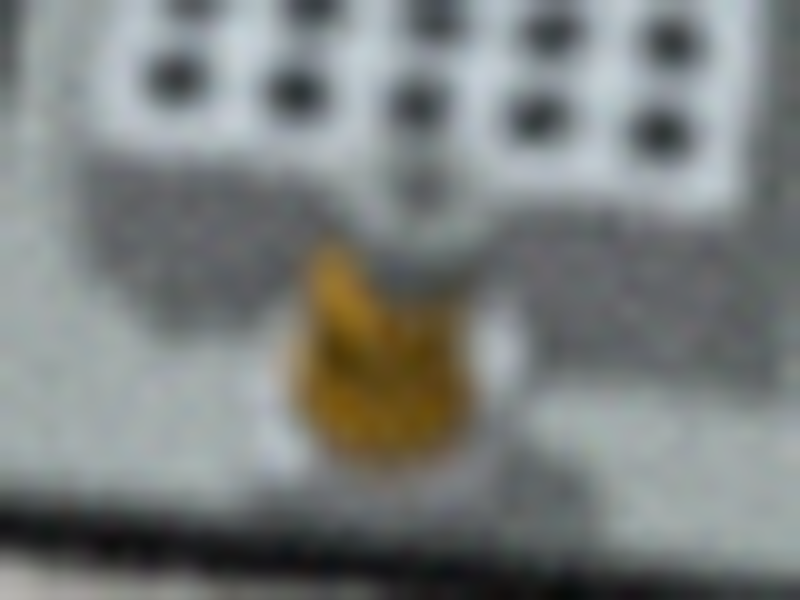

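```bash
python3 - <<'E'
from h import *
np.set_printoptions(precision=4,suppress=True)
d=load("top0.npz");s=load("scene0.npz")
g=cv2.cvtColor(d["frame"],cv2.COLOR_BGR2GRAY).astype(float)
G=g[221:233,317:329];w=np.clip(110-G,0,None)
v,u=np.mgrid[221:233,317:329];cu,cv_=(w*u).sum()/w.sum(),(w*v).sum()/w.sum();print("cross",cu,cv_)
H=ray(d,cu,cv_,0.1425);print("head top",H,"scene est",ray(s,337.4,238.75,.1425))
print("bush foot",ray(d,324.2,230.75,.101))
th=np.radians(np.array([19.2,19.5,20]))
for t in th: print("ear", np.array([.5594,.0820])-0.068*np.array([-np.sin(t),np.cos(t)]))
# slot angle: 4-fold harmonic in world
pts=np.array([ray(d,a,b,.1425)[:2] for a,b in zip(u.ravel(),v.ravel())])-H[:2];W=w.ravel()
z=(pts[:,0]+1j*pts[:,1]);q=(W*z**4).sum();print("slot ang mod90",np.degrees(np.angle(q))/4, abs(q)/(W*abs(z)**4).sum())
# finer: sample circle
up=cv2.resize(g,None,fx=8,fy=8,interpolation=cv2.INTER_CUBIC)
for r in(.0035,.0045,.0055):
    a=np.arange(0,360,5);val=[]
    for t in np.radians(a):
        x=proj(d,[H[0]+r*np.cos(t),H[1]+r*np.sin(t),.1425]);val.append(cv2.getRectSubPix(g.astype(np.float32),(1,1),(float(x[0]),float(x[1])))[0,0])
    val=np.array(val);c=(val.max()-val)@np.exp(4j*np.radians(a));print(r,np.degrees(np.angle(c))/4, [int(x) for x in val[::3]])
hd=load("top0.npz");hsv=cv2.cvtColor(hd["frame"],cv2.COLOR_BGR2HSV);m=cv2.inRange(hsv,(80,90,40),(100,255,255))
m[:260]=0;m[300:]=0;m[:,:400]=0
p=np.argwhere(m)[:,::-1];P=np.array([ray(hd,a,b,.1) for a,b in p])[:,:2]
wv,V=np.linalg.eigh(np.cov(P.T));print("handle dir",np.degrees(np.arctan2(V[1,1],V[0,1])))
b=hsv[...,2].astype(float);top=np.array([P[i] for i,(a,c) in enumerate(p) if b[c,a]>np.median(b[m>0])])
wv,V=np.linalg.eigh(np.cov(top.T));print("bright",np.degrees(np.arctan2(V[1,1],V[0,1])))
E
```

```text
cross 324.3607594936709 225.45388788426763
head top [0.5902 0.017  0.1425] scene est [0.5869 0.0227 0.1425]
bush foot [0.5857 0.0177 0.101 ]
ear [0.5818 0.0178]
ear [0.5821 0.0179]
ear [0.5827 0.0181]
slot ang mod90 -38.28701867392005 0.5464791419116867
0.0035 31.13212779889845 [169, 166, 158, 148, 137, 121, 88, 55, 36, 44, 67, 102, 131, 153, 171, 174, 177, 176, 167, 158, 159, 165, 170, 172]
0.0045 23.58230463232096 [168, 170, 168, 168, 151, 133, 91, 45, 31, 21, 49, 81, 112, 151, 170, 176, 178, 172, 165, 159, 163, 169, 168, 166]
0.0055 -2.8670250239747737 [167, 172, 166, 170, 162, 142, 93, 34, 31, 26, 44, 63, 89, 149, 167, 176, 161, 157, 160, 163, 163, 163, 155, 156]
handle dir -159.56596905228173
bright -160.16472979512022
```

```bash
cat >> h.py <<'E'
def cross(d,u0,v0,z,rad=4.2):
    g=cv2.cvtColor(d["frame"],cv2.COLOR_BGR2GRAY).astype(np.float32)
    v,u=np.mgrid[:480,:640]
    for _ in range(6):
        w=np.clip(120-g,0,None)*(np.hypot(u-u0,v-v0)<rad); u0,v0=(w*u).sum()/w.sum(),(w*v).sum()/w.sum()
    H=ray(d,u0,v0,z);out=[]
    for r in(.003,.0035,.004,.0045,.005,.0055):
        a=np.arange(0,360,3)
        val=np.array([cv2.getRectSubPix(g,(1,1),tuple(float(q) for q in proj(d,[H[0]+r*np.cos(t),H[1]+r*np.sin(t),z])))[0,0] for t in np.radians(a)])
        c=(val.max()-val)@np.exp(4j*np.radians(a));out.append((r,round(np.degrees(np.angle(c))/4,1),round(abs(c)/120)))
    return (u0,v0),H,out
E
python3 - <<'E'
from h import *
d=load("top0.npz");print(cross(d,322.5,226.6,.1425));print(cross(d,322.5,226.6,.1425,3.5))
E
```

```text
((np.float64(322.45120405576677), np.float64(226.6742712294043)), array([0.58724847, 0.02127759, 0.1425    ]), [(0.003, np.float64(44.8), 5), (0.0035, np.float64(-44.8), 8), (0.004, np.float64(-44.2), 11), (0.0045, np.float64(-43.6), 14), (0.005, np.float64(-43.3), 16), (0.0055, np.float64(-43.2), 17)])
((np.float64(322.45120405576677), np.float64(226.6742712294043)), array([0.58724847, 0.02127759, 0.1425    ]), [(0.003, np.float64(44.8), 5), (0.0035, np.float64(-44.8), 8), (0.004, np.float64(-44.2), 11), (0.0045, np.float64(-43.6), 14), (0.005, np.float64(-43.3), 16), (0.0055, np.float64(-43.2), 17)])
```

```bash
python3 - <<'E'
from h import *
np.set_printoptions(precision=4,suppress=True)
for n in("top","scene"):
    d=load(n+"0.npz");f=d["frame"];g=cv2.cvtColor(f,cv2.COLOR_BGR2GRAY);up=cv2.resize(g,None,fx=6,fy=6,interpolation=cv2.INTER_CUBIC)
    C=[proj(d,[.5594+a*np.cos(.34)-b*np.sin(.34),.082+a*np.sin(.34)+b*np.cos(.34),.125]) for a,b in((-.043,-.043),(.043,-.043),(.043,.043),(-.043,.043))]
    M=np.zeros_like(up);cv2.fillConvexPoly(M,(np.array(C)*6).astype(np.int32),255)
    thr=100 if n=="top" else 110
    m=((up<thr)&(M>0)).astype(np.uint8);k,l,st,ce=cv2.connectedComponentsWithStats(m)
    P=[]
    for i in range(1,k):
        if 150<st[i,4]<1300:
            u,v=(ce[i]+.5)/6-.5;P.append(ray(d,u,v,.125)[:2])
    P=np.array(P)
    # grid fit: iterate
    c=np.array([.5594,.082]);t=.34;sp=.0165
    for _ in range(20):
        R=np.array([[np.cos(t),-np.sin(t)],[np.sin(t),np.cos(t)]])
        q=(P-c)@R/sp;ij=np.round(q);ok=np.abs(q-ij).max(1)<.35
        A=ij[ok]@np.array([1,1j]);b=P[ok]@np.array([1,1j])
        X=np.linalg.lstsq(np.c_[A,np.ones(len(A))],b,rcond=None)[0]
        sp=abs(X[0]);t=np.angle(X[0]);c=np.array([X[1].real,X[1].imag])
    res=abs(np.c_[A,np.ones(len(A))]@X-b)
    print(n,len(P),ok.sum(),"c",c,"yaw",np.degrees(t),"sp",sp,"res",res.mean(),"ij",ij.min(0),ij.max(0))
    for sgn in(-1,1): print(sgn,c+sgn*.068*np.array([-np.sin(t),np.cos(t)]))
d=load("top0.npz")
print("other cross")
g=cv2.cvtColor(d["frame"],cv2.COLOR_BGR2GRAY)
cv2.imwrite("pics/c3.png",cv2.resize(d["frame"][232:262,250:290],(800,600),interpolation=cv2.INTER_CUBIC))
E
```

```text
top 21 21 c [0.5616 0.0819] yaw 19.955080745321226 sp 0.017005420928555233 res 0.00012997436510912993 ij [-2. -2.] [2. 2.]
-1 [0.5848 0.018 ]
1 [0.5384 0.1458]
scene 11 11 c [0.5617 0.0832] yaw 19.72794251954165 sp 0.017139331411153133 res 0.00038758537197485166 ij [-2. -2.] [2. 1.]
-1 [0.5847 0.0192]
1 [0.5388 0.1473]
other cross
```

View pics/c3.png

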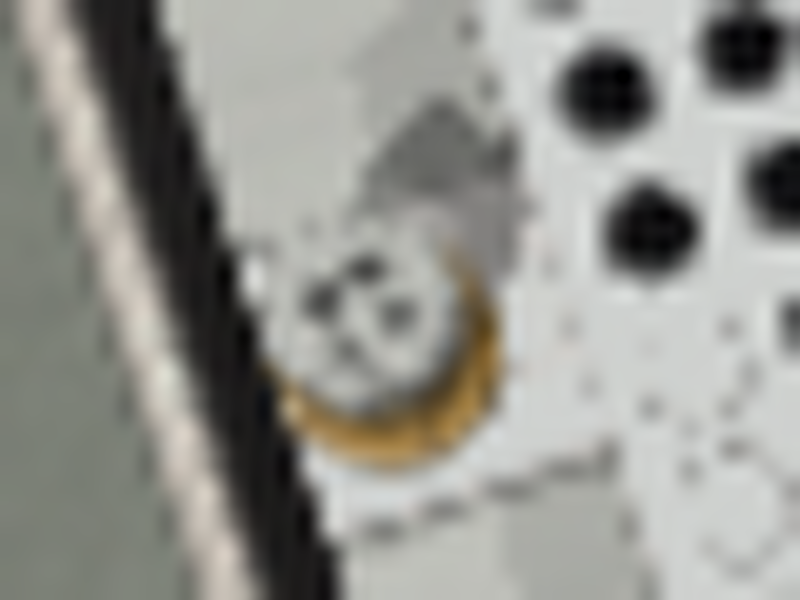

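```bash
cat > g.py <<'E'
import sys,numpy as np
from scipy.spatial.transform import Rotation as Rt
from cell import arm
def st():
    s=arm.observe();R=Rt.from_rotvec(s["ee_rot"]).as_matrix()
    print("t",round(float(s["clock"]),2),"pos",np.round(s["position"],4),"yaw",round(np.degrees(np.arctan2(R[1,0],R[0,0])),2),"tilt",np.round(R[:2,2],4),"F",np.round(s["force"],2),"M",np.round(s["ft_torque"],3),"w",round(float(s["width"]),3),"q",np.round(s["joints"],2))
    return s,R
if __name__=="__main__":
    s,R=st()
    if len(sys.argv)>3:
        T=np.array([float(a) for a in sys.argv[1:4]]);print("slide mm",np.round((T-s["position"])@R*1000,2))
        if len(sys.argv)>4: print("roll",round(float((np.arctan2(R[1,0],R[0,0])-np.radians(float(sys.argv[4]))+np.pi)%(2*np.pi)-np.pi),4))
E
python3 g.py .484 -.2308 .16 20
```

```text
t 0.1 pos [ 0.2116 -0.5876  0.1962] yaw 19.81 tilt [-0.0006  0.0013] F [-0.63  0.34 -1.47] M [0.03  0.003 0.033] w 0.998 q [ 1.12  0.44  0.02  1.57 -0.01  1.13 -0.08]
slide mm [ 377.19 -243.29   36.52]
roll -0.0033
```

>>> jog_arm:
  increments:
    - {"slide": [36, -24, 0], "roll": 0, "gripper": 0.4}
    - {"slide": [72, -48, 0], "roll": 0, "gripper": 0.4}
    - {"slide": [108, -72, 0], "roll": 0, "gripper": 0.4}
    - {"slide": [142, -92, 2], "roll": 0, "gripper": 0.4}
    - {"slide": [176, -114, 4], "roll": 0, "gripper": 0.4}
    - {"slide": [210, -136, 6], "roll": 0, "gripper": 0.4}
    - {"slide": [244, -158, 8], "roll": 0, "gripper": 0.4}
    - {"slide": [278, -180, 10], "roll": 0, "gripper": 0.4}
    - {"slide": [312, -201, 12], "roll": 0, "gripper": 0.4}
    - {"slide": [340, -220, 14], "roll": 0, "gripper": 0.4}
  newtons: 40

```text
clock: 0.93
position: [0.4586, -0.263, 0.1828]
ee_rot: [-3.094, -0.543, -0.001]
force: [1.0, -0.5, -0.3]
width: 0.404
```

```bash
python3 g.py .484 -.2308 .13 20
```

```text
t 0.93 pos [ 0.4586 -0.263   0.1828] yaw 19.89 tilt [0.0003 0.0005] F [ 1.02 -0.48 -0.26] M [-0.006 -0.063 -0.101] w 0.404 q [ 0.53  0.3  -0.14  1.82  0.05  1.03 -0.85]
slide mm [ 34.84 -21.65  52.79]
roll -0.0018
```

>>> jog_arm:
  increments:
    - {"slide": [18, -11, 0], "roll": 0, "gripper": 0.4}
    - {"slide": [36, -22, 5], "roll": 0, "gripper": 0.4}
    - {"slide": [36, -22, 20], "roll": 0, "gripper": 0.4}
    - {"slide": [36, -22, 35], "roll": 0, "gripper": 0.4}
    - {"slide": [36, -22, 45], "roll": 0, "gripper": 0.4}
    - {"slide": [36, -22, 48], "roll": 0, "gripper": 0.4}
    - {"slide": [36, -22, 48], "roll": 0, "gripper": 0.4}
    - {"slide": [36, -22, 48], "roll": 0, "gripper": 0.4}
    - {"slide": [36, -22, 48], "roll": 0, "gripper": 0.4}
    - {"slide": [36, -22, 48], "roll": 0, "gripper": 0.4}

```text
clock: 1.77
position: [0.4839, -0.2333, 0.1357]
ee_rot: [3.094, 0.54, 0.002]
force: [0.4, 0.2, -0.2]
width: 0.395
```

```bash
cat > snap.py <<'E'
import sys;from h import *;from cell import arm
# usage: tag  u v (top half-size) us vs
tag=sys.argv[1];o=[]
for n,i in(("top",2),("scene",4)):
    d=arm.get_image(n);np.savez(f"{n}_{tag}.npz",**d)
    x,y,w=int(sys.argv[i]),int(sys.argv[i+1]),int(sys.argv[6])
    o.append(cv2.resize(d["frame"][y-w:y+w,x-w:x+w],(400,400),interpolation=cv2.INTER_CUBIC))
cv2.imwrite(f"pics/{tag}.png",np.hstack(o))
E
python3 g.py .484 -.2308 .075 20; python3 snap.py a 430 276 255 302 45
```

```text
t 1.77 pos [ 0.4839 -0.2333  0.1357] yaw 19.78 tilt [ 0.0012 -0.0005] F [ 0.39  0.24 -0.21] M [ 0.062 -0.059 -0.054] w 0.395 q [ 0.47  0.36 -0.16  1.86  0.07  0.93 -0.94]
slide mm [ 0.84 -2.4  60.69]
roll -0.0038
```

View pics/a.png

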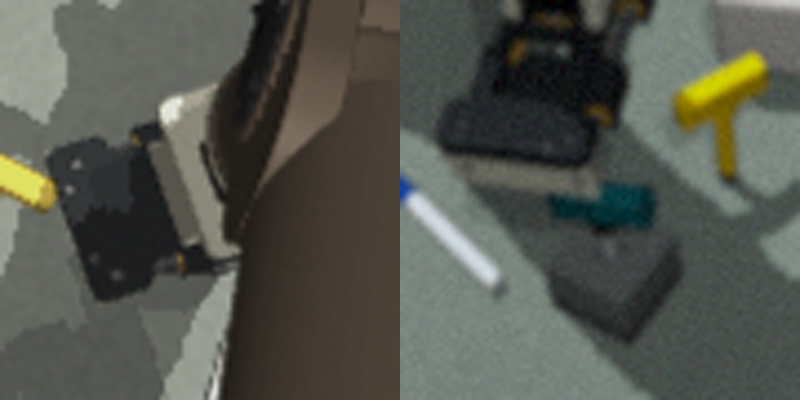

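>>> jog_arm:
  increments:
    - {"slide": [1, -2, 10], "roll": 0, "gripper": 0.4}
    - {"slide": [1, -2, 22], "roll": 0, "gripper": 0.4}
    - {"slide": [1, -2, 34], "roll": 0, "gripper": 0.4}
    - {"slide": [1, -2, 44], "roll": 0, "gripper": 0.4}
    - {"slide": [1, -2, 52], "roll": 0, "gripper": 0.4}
    - {"slide": [1, -2, 58], "roll": 0, "gripper": 0.4}
    - {"slide": [1, -2, 60], "roll": 0, "gripper": 0.4}
    - {"slide": [1, -2, 60], "roll": 0, "gripper": 0.4}
    - {"slide": [1, -2, 60], "roll": 0, "gripper": 0.4}
    - {"slide": [1, -2, 60], "roll": 0, "gripper": 0.4}

```text
clock: 2.7
position: [0.4843, -0.2309, 0.0754]
ee_rot: [3.094, 0.54, 0.001]
force: [0.1, 0.2, 0.7]
width: 0.4
```

```bash
python3 g.py .484 -.2308 .075 20; python3 snap.py b 430 276 255 302 45
```

```text
t 2.7 pos [ 0.4843 -0.2309  0.0754] yaw 19.81 tilt [ 0.0009 -0.0004] F [0.11 0.19 0.69] M [ 0.047 -0.021  0.029] w 0.4 q [ 0.46  0.44 -0.15  1.92  0.09  0.79 -0.97]
slide mm [-0.22 -0.14  0.43]
roll -0.0034
```

View pics/b.png

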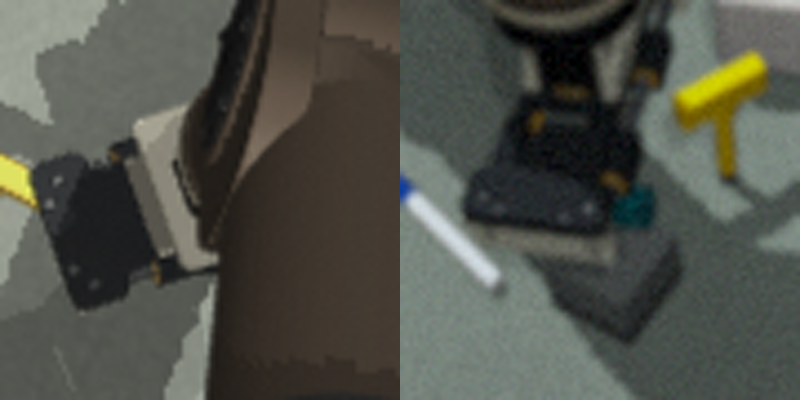

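>>> jog_arm:
  increments:
    - {"slide": [0, 0, 0], "roll": 0, "gripper": 0.1}
    - {"slide": [0, 0, 0], "roll": 0, "gripper": 0.1}
    - {"slide": [0, 0, 0], "roll": 0, "gripper": 0.1}
    - {"slide": [0, 0, 0], "roll": 0, "gripper": 0.1}
    - {"slide": [0, 0, 0], "roll": 0, "gripper": 0.1}
    - {"slide": [0, 0, 0], "roll": 0, "gripper": 0.1}
    - {"slide": [0, 0, 0], "roll": 0, "gripper": 0.1}
    - {"slide": [0, 0, 0], "roll": 0, "gripper": 0.1}
    - {"slide": [0, 0, 0], "roll": 0, "gripper": 0.1}
    - {"slide": [0, 0, 0], "roll": 0, "gripper": 0.1}
  newtons: 50

```text
clock: 3.63
position: [0.4853, -0.2314, 0.0763]
ee_rot: [3.093, 0.54, 0.004]
force: [-0.1, -0.7, 9.6]
width: 0.102
```

```bash
python3 g.py; python3 snap.py c 430 276 255 302 45
```

```text
t 3.63 pos [ 0.4853 -0.2314  0.0763] yaw 19.81 tilt [ 0.003  -0.0014] F [-0.07 -0.68  9.6 ] M [-0.104  0.037 -0.021] w 0.102 q [ 0.46  0.44 -0.15  1.92  0.09  0.79 -0.97]
```

View pics/c.png

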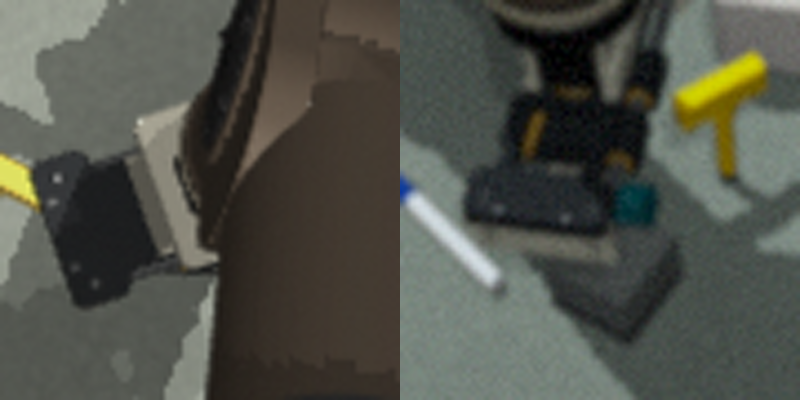

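>>> jog_arm:
  increments:
    - {"slide": [0, 0, 0], "roll": 0, "gripper": 0.05}
    - {"slide": [0, 0, 0], "roll": 0, "gripper": 0.05}
    - {"slide": [0, 0, 0], "roll": 0, "gripper": 0.05}
    - {"slide": [0, 0, 0], "roll": 0, "gripper": 0.05}
    - {"slide": [0, 0, 0], "roll": 0, "gripper": 0.05}
    - {"slide": [0, 0, 0], "roll": 0, "gripper": 0.05}
    - {"slide": [0, 0, 0], "roll": 0, "gripper": 0.05}
    - {"slide": [0, 0, 0], "roll": 0, "gripper": 0.05}
    - {"slide": [0, 0, 0], "roll": 0, "gripper": 0.05}
    - {"slide": [0, 0, 0], "roll": 0, "gripper": 0.05}

```text
clock: 4.57
position: [0.4854, -0.2314, 0.0763]
ee_rot: [3.093, 0.54, 0.005]
force: [0.9, -0.7, 10.6]
width: 0.046
```

```bash
python3 g.py; python3 - <<'E'
from h import *
f=load("scene_c.npz")["frame"][270:330,225:305];b=load("scene_b.npz")["frame"][270:330,225:305]
cv2.imwrite("pics/c4.png",np.hstack([cv2.resize(x,(400,300),interpolation=cv2.INTER_CUBIC) for x in(b,f)]))
E
```

```text
t 4.57 pos [ 0.4854 -0.2314  0.0763] yaw 19.8 tilt [ 0.0032 -0.0014] F [ 0.86 -0.74 10.58] M [-0.083  0.051 -0.008] w 0.046 q [ 0.46  0.44 -0.15  1.92  0.09  0.79 -0.97]
```

View pics/c4.png

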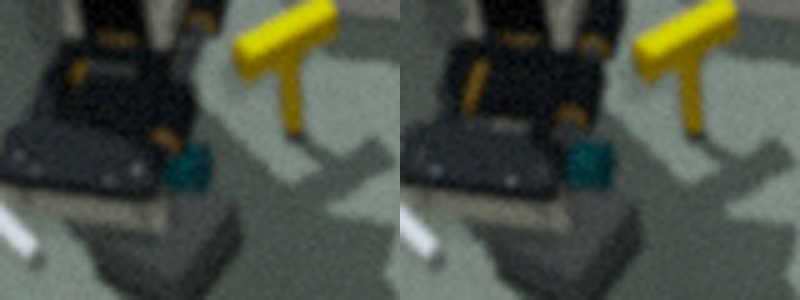

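>>> jog_arm:
  increments:
    - {"slide": [0, 0, -3], "roll": 0, "gripper": 0.05}
    - {"slide": [0, 0, -6], "roll": 0, "gripper": 0.05}
    - {"slide": [0, 0, -9], "roll": 0, "gripper": 0.05}
    - {"slide": [0, 0, -12], "roll": 0, "gripper": 0.05}
    - {"slide": [0, 0, -12], "roll": 0, "gripper": 0.05}
    - {"slide": [0, 0, -12], "roll": 0, "gripper": 0.05}
    - {"slide": [0, 0, -12], "roll": 0, "gripper": 0.05}
    - {"slide": [0, 0, -12], "roll": 0, "gripper": 0.05}
    - {"slide": [0, 0, -12], "roll": 0, "gripper": 0.05}
    - {"slide": [0, 0, -12], "roll": 0, "gripper": 0.05}

```text
clock: 5.4
position: [0.4837, -0.2307, 0.0868]
ee_rot: [-3.095, -0.54, 0.0]
force: [0.5, -0.3, 0.7]
width: 0.048
```

```bash
python3 g.py; python3 snap.py d 430 276 255 302 45; python3 - <<'E'
from h import *
for t in "0","_c","_d":
    d=load(f"scene{t}.npz");hsv=cv2.cvtColor(d["frame"],cv2.COLOR_BGR2HSV);m=cv2.inRange(hsv,(80,80,30),(100,255,255));m[:285]=0;m[325:]=0;m[:,:235]=0;m[:,285:]=0
    p=np.argwhere(m)[:,::-1];print(t,len(p),p.mean(0),p.min(0),p.max(0))
E
```

```text
t 5.4 pos [ 0.4837 -0.2307  0.0868] yaw 19.81 tilt [-0.0002  0.0001] F [ 0.54 -0.25  0.66] M [ 0.038 -0.048 -0.01 ] w 0.048 q [ 0.46  0.42 -0.15  1.91  0.08  0.82 -0.96]
0 212 [254.99056604 302.05660377] [243 297] [266 307]
_c 98 [261.84693878 302.53061224] [245 297] [267 307]
_d 117 [262.12820513 302.02564103] [251 297] [268 307]
```

View pics/d.png

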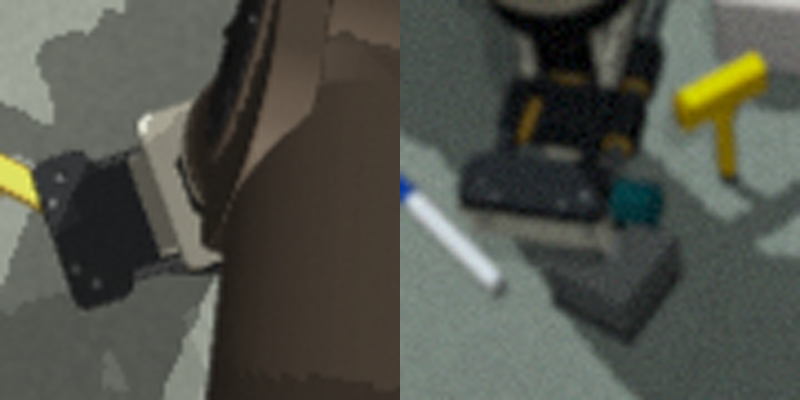

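```bash
python3 - <<'E'
from h import *
from scipy.spatial.transform import Rotation as Rt
o=[]
for t,pos,rv in(("0",[.2116,-.5876,.1962],[-3.093,-.54,.001]),("_d",[.4837,-.2307,.0868],[-3.095,-.54,0])):
    R=Rt.from_rotvec(rv).as_matrix()
    for n in("top","scene"):
        d=load(n+t+".npz");f=d["frame"].copy();K=8
        c=proj(d,pos);x0,y0=int(np.clip(c[0]-50,0,540)),int(np.clip(c[1]-38,0,405))
        im=cv2.resize(f[y0:y0+75,x0:x0+100],(400,300),interpolation=cv2.INTER_CUBIC)
        for q,col in(((0,0,0),(0,0,255)),((0,0,-.019),(0,255,0)),((0,0,-.066),(255,0,0)),((0,.046,-.0),(255,0,255)),((0,-.046,0),(255,255,0))):
            p=(proj(d,np.array(pos)+R@np.array(q))-[x0,y0])*4;cv2.circle(im,(int(p[0]),int(p[1])),4,col,2)
        o.append(im)
cv2.imwrite("pics/ann.png",np.vstack([np.hstack(o[:2]),np.hstack(o[2:])]))
E
```

```text
(no output)
```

View pics/ann.png

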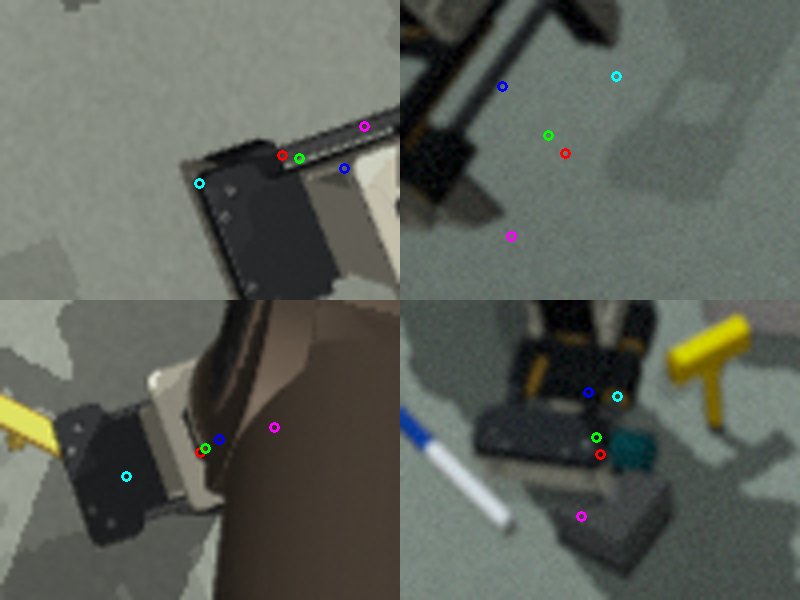

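```bash
python3 - <<'E'
from h import *
from scipy.spatial.transform import Rotation as Rt
np.set_printoptions(precision=3,suppress=True,linewidth=200)
for t,pos,rv in(("0",[.2116,-.5876,.1962],[-3.093,-.54,.001]),("_b",[.4843,-.2309,.0754],[3.094,.54,.001]),("_d",[.4837,-.2307,.0868],[-3.095,-.54,0])):
    R=Rt.from_rotvec(rv).as_matrix()
    for n in("scene","top"):
        d=load(n+t+".npz");C=cloud(d);Q=(C-pos)@R
        sel=(d["depth"]>0)&(np.abs(Q[...,0])<.08)&(np.abs(Q[...,1])<.11)&(Q[...,2]>-.15)&(C[...,2]>.06)&(Q[...,2]<.05)
        hsv=cv2.cvtColor(d["frame"],cv2.COLOR_BGR2HSV);sel&=~((hsv[...,1]>110)&(hsv[...,0]>15)&(hsv[...,0]<105))
        q=Q[sel];print(t,n,len(q))
        # histogram: for z slices, extents
        for a in np.arange(-.13,.03,.01):
            w=q[(q[:,2]>=a)&(q[:,2]<a+.01)]
            if len(w)>3: print("  z%.2f n%d x[%.3f %.3f] y[%.3f %.3f]"%(a,len(w),*np.percentile(w[:,0],(3,97)),*np.percentile(w[:,1],(3,97))))
E
```

```text
0 scene 2232
  z-0.13 n191 x[0.010 0.039] y[-0.091 0.080]
  z-0.12 n463 x[0.020 0.038] y[-0.082 0.081]
  z-0.11 n194 x[0.011 0.038] y[-0.084 0.085]
  z-0.10 n40 x[-0.003 0.038] y[-0.086 0.085]
  z-0.09 n19 x[-0.010 0.013] y[-0.058 -0.049]
  z-0.08 n45 x[-0.007 0.014] y[-0.064 0.020]
  z-0.07 n87 x[-0.002 0.013] y[-0.064 0.062]
  z-0.06 n89 x[-0.005 0.013] y[-0.063 0.061]
  z-0.05 n87 x[-0.007 0.013] y[-0.063 0.061]
  z-0.04 n53 x[-0.007 0.013] y[-0.056 0.052]
  z-0.03 n4 x[0.005 0.011] y[-0.051 -0.049]
0 top 1481
  z-0.13 n88 x[-0.035 0.036] y[-0.096 -0.051]
  z-0.12 n198 x[-0.033 0.036] y[-0.093 0.010]
  z-0.11 n61 x[-0.032 0.036] y[-0.090 0.009]
  z-0.10 n25 x[-0.028 0.035] y[-0.089 -0.069]
_b scene 1434
  z-0.13 n214 x[-0.033 0.037] y[-0.058 0.092]
  z-0.12 n238 x[-0.032 0.037] y[-0.081 0.085]
  z-0.11 n118 x[-0.032 0.037] y[-0.082 0.086]
  z-0.10 n32 x[-0.032 0.036] y[-0.082 0.086]
  z-0.08 n8 x[-0.006 0.012] y[-0.037 -0.020]
  z-0.07 n6 x[-0.007 0.011] y[-0.037 -0.018]
  z-0.04 n4 x[0.013 0.025] y[-0.009 0.002]
  z-0.03 n5 x[0.025 0.070] y[-0.102 -0.005]
  z-0.02 n6 x[0.025 0.031] y[-0.066 0.005]
_b top 773
  z-0.13 n36 x[-0.037 0.035] y[-0.096 -0.030]
  z-0.12 n53 x[-0.037 0.034] y[-0.062 -0.030]
  z-0.11 n4 x[-0.035 0.035] y[-0.053 -0.050]
  z-0.01 n4 x[0.029 0.053] y[-0.108 -0.084]
_d scene 1430
  z-0.13 n170 x[-0.033 0.038] y[-0.082 0.092]
  z-0.12 n228 x[-0.033 0.037] y[-0.080 0.086]
  z-0.11 n138 x[-0.031 0.037] y[-0.082 0.086]
  z-0.10 n49 x[-0.032 0.037] y[-0.083 0.086]
  z-0.02 n9 x[0.016 0.064] y[-0.102 -0.009]
_d top 762
  z-0.13 n5 x[-0.035 0.033] y[-0.096 -0.037]
  z-0.12 n47 x[-0.036 0.030] y[-0.062 -0.028]
  z-0.11 n8 x[-0.034 0.030] y[-0.059 -0.036]
  z-0.00 n6 x[0.026 0.054] y[-0.109 -0.080]
```

The readings disagree. The fingers closed to 4 mm, so they are not on the handle. The cloud puts the real fingertips about 30 mm above the reported TCP, and the 10 N contact with the handle top at z=0.106, while TCP read 0.076, agrees. I will open and go 42 mm lower.

>>> jog_arm:
  increments:
    - {"slide": [0, 0, -3], "roll": 0, "gripper": 0.4}
    - {"slide": [0, 0, -3], "roll": 0, "gripper": 0.4}
    - {"slide": [0, 0, -3], "roll": 0, "gripper": 0.4}
    - {"slide": [0, 0, 6], "roll": 0, "gripper": 0.4}
    - {"slide": [0, 0, 14], "roll": 0, "gripper": 0.4}
    - {"slide": [0, 0, 22], "roll": 0, "gripper": 0.4}
    - {"slide": [0, 0, 30], "roll": 0, "gripper": 0.4}
    - {"slide": [0, 0, 37], "roll": 0, "gripper": 0.4}
    - {"slide": [0, 0, 42], "roll": 0, "gripper": 0.4}
    - {"slide": [0, 0, 42], "roll": 0, "gripper": 0.4}

```text
clock: 6.33
position: [0.483, -0.2304, 0.0435]
ee_rot: [-3.094, -0.54, 0.003]
force: [0.7, 0.5, 0.9]
width: 0.4
```

```bash
python3 g.py .484 -.2308 .045 20
```

```text
t 6.33 pos [ 0.483  -0.2304  0.0435] yaw 19.81 tilt [-0.002   0.0008] F [0.65 0.49 0.92] M [-0.044  0.033 -0.019] w 0.4 q [ 0.45  0.48 -0.14  1.95  0.1   0.72 -0.98]
slide mm [ 0.81  0.73 -1.5 ]
roll -0.0032
```

>>> jog_arm:
  increments:
    - {"slide": [0, 0, 0], "roll": 0, "gripper": 0.3}
    - {"slide": [0, 0, 0], "roll": 0, "gripper": 0.05}
    - {"slide": [0, 0, 0], "roll": 0, "gripper": 0.05}
    - {"slide": [0, 0, 0], "roll": 0, "gripper": 0.05}
    - {"slide": [0, 0, 0], "roll": 0, "gripper": 0.05}
    - {"slide": [0, 0, 0], "roll": 0, "gripper": 0.05}
    - {"slide": [0, 0, 0], "roll": 0, "gripper": 0.05}
    - {"slide": [0, 0, 0], "roll": 0, "gripper": 0.05}
    - {"slide": [0, 0, 0], "roll": 0, "gripper": 0.05}
    - {"slide": [0, 0, 0], "roll": 0, "gripper": 0.05}
  newtons: 50

```text
clock: 7.17
position: [0.4842, -0.231, 0.0453]
ee_rot: [3.094, 0.54, 0.001]
force: [0.6, -2.4, 4.6]
width: 0.168
```

```bash
python3 g.py .484 -.2308 .045 20
```

```text
t 7.17 pos [ 0.4842 -0.231   0.0453] yaw 19.8 tilt [ 0.0008 -0.0005] F [ 0.55 -2.38  4.55] M [-0.395 -0.181  0.027] w 0.168 q [ 0.45  0.48 -0.14  1.95  0.1   0.72 -0.98]
slide mm [-0.14 -0.25  0.27]
roll -0.0034
```

>>> jog_arm:
  increments:
    - {"slide": [0, 0, -6], "roll": 0, "gripper": 0.05}
    - {"slide": [0, 0, -16], "roll": 0, "gripper": 0.05}
    - {"slide": [0, 0, -28], "roll": 0, "gripper": 0.05}
    - {"slide": [0, 0, -45], "roll": 0, "gripper": 0.05}
    - {"slide": [0, 0, -70], "roll": 0, "gripper": 0.05}
    - {"slide": [0, 0, -95], "roll": 0, "gripper": 0.05}
    - {"slide": [0, 0, -120], "roll": 0, "gripper": 0.05}
    - {"slide": [0, 0, -145], "roll": 0, "gripper": 0.05}
    - {"slide": [0, 0, -165], "roll": 0, "gripper": 0.05}
    - {"slide": [0, 0, -170], "roll": 0, "gripper": 0.05}

```text
clock: 8.0
position: [0.4851, -0.2308, 0.219]
ee_rot: [3.092, 0.54, 0.007]
force: [1.7, -0.1, -0.6]
width: 0.175
```

```bash
python3 g.py .5872 .0213 .215 136.5; python3 snap.py e 430 276 255 272 55
```

```text
t 8.0 pos [ 0.4851 -0.2308  0.219 ] yaw 19.82 tilt [ 0.0046 -0.0015] F [ 1.74 -0.05 -0.56] M [ 0.014 -0.027 -0.037] w 0.175 q [ 0.47  0.28 -0.16  1.75  0.05  1.11 -0.93]
slide mm [ 181.49 -202.58    4.05]
roll -2.0364
```

View pics/e.png

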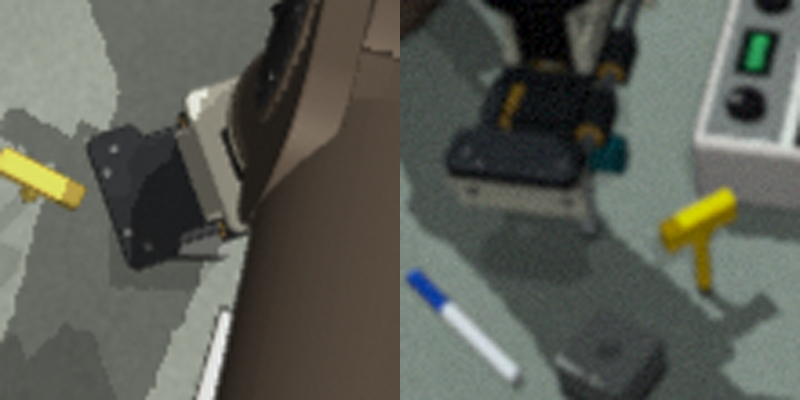

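>>> jog_arm:
  increments:
    - {"slide": [12, -13, 0], "roll": -0.12, "gripper": 0.05}
    - {"slide": [30, -34, 0], "roll": -0.24, "gripper": 0.05}
    - {"slide": [54, -60, 0], "roll": -0.36, "gripper": 0.05}
    - {"slide": [78, -87, 0], "roll": -0.48, "gripper": 0.05}
    - {"slide": [102, -114, 0], "roll": -0.6, "gripper": 0.05}
    - {"slide": [124, -139, 0], "roll": -0.72, "gripper": 0.05}
    - {"slide": [144, -161, 0], "roll": -0.84, "gripper": 0.05}
    - {"slide": [160, -179, 0], "roll": -0.96, "gripper": 0.05}
    - {"slide": [172, -193, 0], "roll": -1.08, "gripper": 0.05}
    - {"slide": [180, -201, 0], "roll": -1.2, "gripper": 0.05}

```text
clock: 8.93
position: [0.5842, 0.0226, 0.2131]
ee_rot: [-2.237, -2.202, 0.002]
force: [-0.1, -0.2, -1.1]
width: 0.173
```

```bash
python3 g.py .5872 .0213 .215 136.5
```

```text
t 8.93 pos [0.5842 0.0226 0.2131] yaw 89.1 tilt [-0.003   0.0014] F [-0.14 -0.17 -1.06] M [-0.022 -0.043  0.062] w 0.173 q [ 0.21  0.41 -0.48  1.62  0.2   1.17 -0.33]
slide mm [-1.28  2.97 -1.89]
roll -0.8273
```

>>> jog_arm:
  increments:
    - {"slide": [-0.5, 1, 0], "roll": -0.12, "gripper": 0.05}
    - {"slide": [-1, 2, 0], "roll": -0.24, "gripper": 0.05}
    - {"slide": [-1.5, 3, 0], "roll": -0.36, "gripper": 0.05}
    - {"slide": [-1.5, 3, 0], "roll": -0.48, "gripper": 0.05}
    - {"slide": [-1.5, 3, 0], "roll": -0.6, "gripper": 0.05}
    - {"slide": [-1.5, 3, 0], "roll": -0.72, "gripper": 0.05}
    - {"slide": [-1.5, 3, 0], "roll": -0.8, "gripper": 0.05}
    - {"slide": [-1.5, 3, 0], "roll": -0.83, "gripper": 0.05}
    - {"slide": [-1.5, 3, 0], "roll": -0.83, "gripper": 0.05}
    - {"slide": [-1.5, 3, 0], "roll": -0.83, "gripper": 0.05}

```text
clock: 9.77
position: [0.5872, 0.0177, 0.2136]
ee_rot: [-1.175, -2.911, 0.001]
force: [-0.3, 0.8, -1.2]
width: 0.178
```

```bash
python3 g.py .5872 .0213 .215 136.5; python3 snap.py f 322 227 337 230 35
```

```text
t 9.77 pos [0.5872 0.0177 0.2136] yaw 136.05 tilt [-0.0023  0.0001] F [-0.27  0.84 -1.22] M [-0.01  -0.138 -0.04 ] w 0.178 q [ 0.34  0.44 -0.66  1.6   0.29  1.2   0.42]
slide mm [ 2.48  2.59 -1.43]
roll -0.0078
```

View pics/f.png

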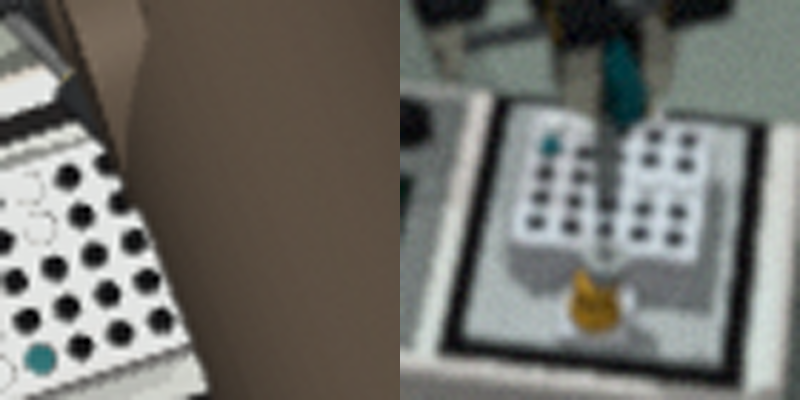

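```bash
python3 - <<'E'
from h import *
f=load("scene_f.npz")["frame"][200:260,297:377];cv2.imwrite("pics/f2.png",cv2.resize(f,(800,600),interpolation=cv2.INTER_CUBIC))
E
```

```text
(no output)
```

View pics/f2.png

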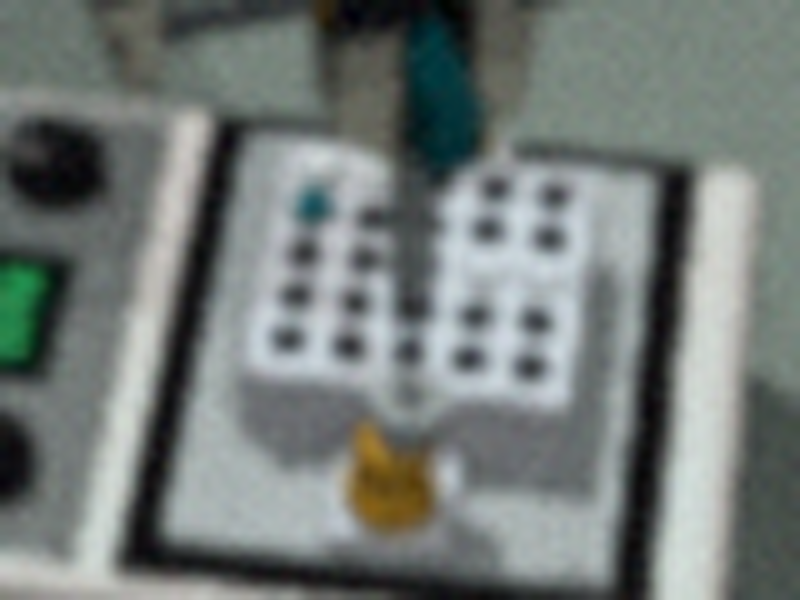

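```bash
cat >> h.py <<'E'
def crop(d,x,y,w,h,name,k=10):
    cv2.imwrite("pics/"+name,cv2.resize(d["frame"][y:y+h,x:x+w],None,fx=k,fy=k,interpolation=cv2.INTER_CUBIC))
E
python3 - <<'E'
from h import *
np.set_printoptions(precision=1,suppress=True,linewidth=220)
d=load("scene_f.npz");g=cv2.cvtColor(d["frame"],cv2.COLOR_BGR2GRAY)
for v in range(214,244): print(v,g[v,328:350])
P=[.5872,.0177,.2136]
for z in(.1743,.1943,.2243): print("expected axis",z,proj(d,[P[0],P[1],z]))
print("head",proj(d,[.5869,.0227,.1425]))
E
```

```text
214 [170 163 154 147 133 119 108  92  70  40  27  26  30  36  31  35  41  84 123 141 114  99]
215 [203 205 190 180 179 162 144 113  78  53  46  30  27  31  37  42  65 101 138 155 116  90]
216 [203 195 184 185 196 193 176 146  99  63  49  40  39  39  59  84 111 135 147 151 145 139]
217 [168 165 164 172 189 188 184 160 105  74  68  58  37  48  96 138 146 135 128 139 154 177]
218 [132 134 149 182 186 177 169 143 103  70  69  63  57  80 133 168 158 108  76  98 156 188]
219 [ 91 113 156 182 184 172 157 140  98  72  72  78  94 128 170 196 173 119  83 114 164 185]
220 [ 66  94 140 181 171 142 125 116  89  75  73  83 111 164 201 208 188 154 145 164 190 199]
221 [ 71  95 137 167 142  89  67  76  67  68  72  72 108 163 197 198 176 146 146 177 210 209]
222 [105 142 168 177 143  95  81  82  77  74  72  72  89 141 188 185 135  90 101 158 203 203]
223 [129 171 193 186 163 141 136 131  95  80  80  86 116 158 196 186 135  89 102 152 198 193]
224 [108 170 189 187 144 127 143 142 109  81  86  93 139 187 207 203 176 158 164 184 204 190]
225 [ 94 156 182 164 109  79  99 121 100  76  81  92 130 184 210 2
[... 1143 characters left out ...]
195 147  96]
238 [130 142 145 147 160 165 174 163 143 115 124 148 166 182 191 194 193 201 207 200 177 162]
239 [110 109 118 116 120 135 159 161 134 108 104 131 152 164 172 174 169 176 176 175 178 177]
240 [113 109 112 105 104 115 139 156 140 120 117 140 156 151 138 129 130 125 136 136 142 158]
241 [108 108 104 108 102 101 119 138 152 143 137 144 140 124 115 109 108 109 106 116 116 117]
242 [102 107 105  96 100 112 111 113 123 123 119 129 111 104 103 108 109 108 106 108 102 104]
243 [104 101  95  97 104 115 113  93  91  93  97  90  93  98 105 114 111 111 109 111 106 106]
expected axis 0.1743 [337.1 231.8]
expected axis 0.1943 [337.3 226.6]
expected axis 0.2243 [337.7 218.4]
head [337.4 238.8]
```

```bash
python3 g.py .5861 .0212 .184 136.5
```

```text
t 9.87 pos [0.5875 0.0178 0.2141] yaw 136.06 tilt [-0.0014 -0.    ] F [-0.41  0.44 -0.42] M [ 0.032 -0.173  0.028] w 0.175 q [ 0.34  0.44 -0.66  1.6   0.29  1.2   0.42]
slide mm [ 3.36  1.47 30.14]
roll -0.0078
```

>>> jog_arm:
  increments:
    - {"slide": [1.2, 0.5, 3], "roll": -0.008, "gripper": 0.05}
    - {"slide": [2.4, 1, 8], "roll": -0.008, "gripper": 0.05}
    - {"slide": [3.4, 1.5, 14], "roll": -0.008, "gripper": 0.05}
    - {"slide": [3.4, 1.5, 20], "roll": -0.008, "gripper": 0.05}
    - {"slide": [3.4, 1.5, 25], "roll": -0.008, "gripper": 0.05}
    - {"slide": [3.4, 1.5, 29], "roll": -0.008, "gripper": 0.05}
    - {"slide": [3.4, 1.5, 30], "roll": -0.008, "gripper": 0.05}
    - {"slide": [3.4, 1.5, 30], "roll": -0.008, "gripper": 0.05}
    - {"slide": [3.4, 1.5, 30], "roll": -0.008, "gripper": 0.05}
    - {"slide": [3.4, 1.5, 30], "roll": -0.008, "gripper": 0.05}

```text
clock: 10.7
position: [0.5869, 0.0213, 0.1852]
ee_rot: [1.162, 2.918, 0.0]
force: [-0.0, 0.0, -0.6]
width: 0.173
```

```bash
python3 g.py .5861 .0212 .184 136.5;python3 - <<'E'
from h import *
from cell import arm
d=arm.get_image("scene");np.savez("scene_g.npz",**d);crop(d,307,205,60,45,"g.png",12)
E
```

```text
t 10.7 pos [0.5869 0.0213 0.1852] yaw 136.57 tilt [0.0005 0.0001] F [-0.01  0.05 -0.58] M [ 0.017 -0.102 -0.028] w 0.173 q [ 0.33  0.47 -0.65  1.64  0.31  1.14  0.41]
slide mm [ 0.47 -0.6   1.2 ]
roll 0.0013
```

View pics/g.png

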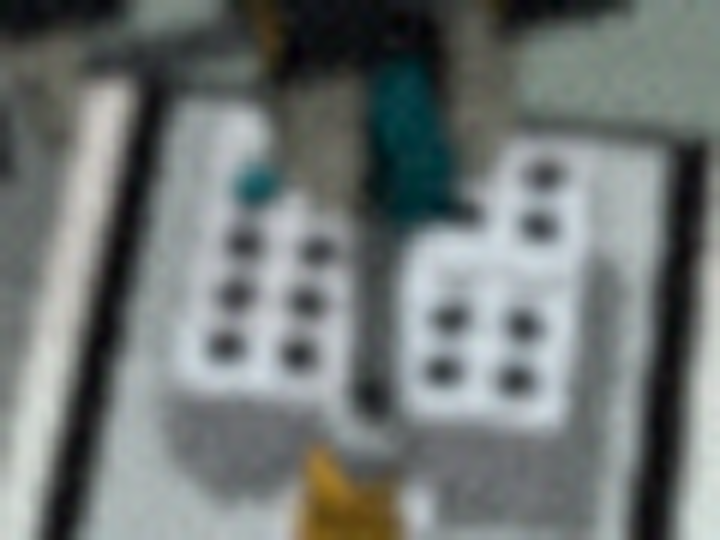

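>>> jog_arm:
  increments:
    - {"slide": [0.4, -0.7, 0], "roll": 0, "gripper": 0.05}
    - {"slide": [0.4, -0.7, 0.5], "roll": 0, "gripper": 0.05}
    - {"slide": [0.4, -0.7, 1], "roll": 0, "gripper": 0.05}
    - {"slide": [0.4, -0.7, 1.5], "roll": 0, "gripper": 0.05}
    - {"slide": [0.4, -0.7, 2], "roll": 0, "gripper": 0.05}
    - {"slide": [0.4, -0.7, 2.5], "roll": 0, "gripper": 0.05}
    - {"slide": [0.4, -0.7, 3], "roll": 0, "gripper": 0.05}
    - {"slide": [0.4, -0.7, 3.5], "roll": 0, "gripper": 0.05}
    - {"slide": [0.4, -0.7, 3.5], "roll": 0, "gripper": 0.05}
    - {"slide": [0.4, -0.7, 3.5], "roll": 0, "gripper": 0.05}

```text
clock: 11.58
position: [0.5859, 0.021, 0.1814]
ee_rot: [1.162, 2.919, -0.0]
force: [0.4, -0.3, -1.4]
width: 0.173
```

```bash
python3 g.py .5861 .0212 .184 136.5
```

```text
t 11.58 pos [0.5859 0.021  0.1814] yaw 136.57 tilt [-0.     -0.0001] F [ 0.45 -0.32 -1.38] M [ 0.001 -0.258 -0.012] w 0.173 q [ 0.33  0.47 -0.65  1.65  0.31  1.13  0.41]
slide mm [-0.02  0.33 -2.64]
roll 0.0013
```

>>> jog_arm:
  increments:
    - {"slide": [0, 0, 0.3], "roll": 0, "gripper": 0.05}
    - {"slide": [0, 0, 0.6], "roll": 0, "gripper": 0.05}
    - {"slide": [0, 0, 0.9], "roll": 0, "gripper": 0.05}
    - {"slide": [0, 0, 1.2], "roll": 0, "gripper": 0.05}
    - {"slide": [0, 0, 1.5], "roll": 0, "gripper": 0.05}
    - {"slide": [0, 0, 1.8], "roll": 0, "gripper": 0.05}
    - {"slide": [0, 0, 2.0], "roll": 0, "gripper": 0.05}
    - {"slide": [0, 0, 2.0], "roll": 0, "gripper": 0.05}
    - {"slide": [0, 0, 2.0], "roll": 0, "gripper": 0.05}
    - {"slide": [0, 0, 2.0], "roll": 0, "gripper": 0.05}

```text
clock: 12.42
position: [0.5858, 0.021, 0.1794]
ee_rot: [-1.162, -2.919, 0.0]
force: [0.8, 0.4, -1.5]
width: 0.173
```

```bash
python3 g.py .5861 .0212 .184 136.5;python3 - <<'E'
from h import *
from cell import arm
d=arm.get_image("scene");np.savez("scene_h.npz",**d);crop(d,307,205,60,45,"h.png",12)
E
```

```text
t 12.42 pos [0.5858 0.021  0.1794] yaw 136.58 tilt [-0.     -0.0001] F [ 0.78  0.42 -1.54] M [-0.004 -0.208 -0.017] w 0.173 q [ 0.33  0.47 -0.65  1.65  0.31  1.12  0.41]
slide mm [-0.06  0.33 -4.59]
roll 0.0013
```

View pics/h.png

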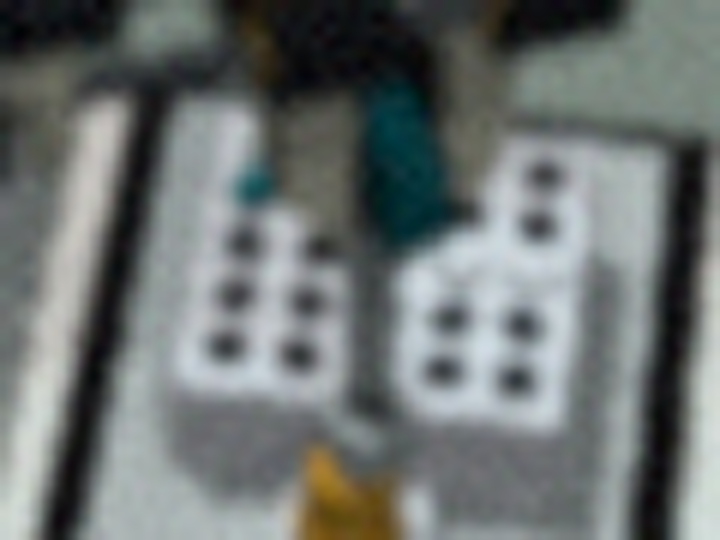

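>>> jog_arm:
  increments:
    - {"slide": [0, 0, 0.3], "roll": 0, "gripper": 0.05}
    - {"slide": [0, 0, 0.6], "roll": 0, "gripper": 0.05}
    - {"slide": [0, 0, 0.9], "roll": 0, "gripper": 0.05}
    - {"slide": [0, 0, 1.2], "roll": 0, "gripper": 0.05}
    - {"slide": [0, 0, 1.5], "roll": 0, "gripper": 0.05}
    - {"slide": [0, 0, 1.8], "roll": 0, "gripper": 0.05}
    - {"slide": [0, 0, 2.0], "roll": 0, "gripper": 0.05}
    - {"slide": [0, 0, 2.0], "roll": 0, "gripper": 0.05}
    - {"slide": [0, 0, 2.0], "roll": 0, "gripper": 0.05}
    - {"slide": [0, 0, 2.0], "roll": 0, "gripper": 0.05}

```text
clock: 13.3
position: [0.5859, 0.021, 0.1774]
ee_rot: [1.162, 2.919, -0.0]
force: [0.1, 0.6, -1.6]
width: 0.173
```

```bash
python3 g.py .5861 .0212 .184 136.5
```

```text
t 13.3 pos [0.5859 0.021  0.1774] yaw 136.58 tilt [ 0. -0.] F [ 0.06  0.59 -1.61] M [-0.012 -0.244 -0.043] w 0.173 q [ 0.33  0.47 -0.65  1.66  0.31  1.12  0.4 ]
slide mm [-0.06  0.27 -6.57]
roll 0.0013
```

>>> jog_arm:
  increments:
    - {"slide": [0, 0, 0.3], "roll": 0, "gripper": 0.05}
    - {"slide": [0, 0, 0.6], "roll": 0, "gripper": 0.05}
    - {"slide": [0, 0, 0.9], "roll": 0, "gripper": 0.05}
    - {"slide": [0, 0, 1.2], "roll": 0, "gripper": 0.05}
    - {"slide": [0, 0, 1.5], "roll": 0, "gripper": 0.05}
    - {"slide": [0, 0, 1.8], "roll": 0, "gripper": 0.05}
    - {"slide": [0, 0, 2.0], "roll": 0, "gripper": 0.05}
    - {"slide": [0, 0, 2.0], "roll": 0, "gripper": 0.05}
    - {"slide": [0, 0, 2.0], "roll": 0, "gripper": 0.05}
    - {"slide": [0, 0, 2.0], "roll": 0, "gripper": 0.05}

```text
clock: 14.13
position: [0.5859, 0.0211, 0.1755]
ee_rot: [1.162, 2.919, 0.0]
force: [0.2, -0.2, 0.3]
width: 0.174
```

```bash
python3 g.py .5861 .0212 .184 136.5;python3 - <<'E'
from h import *
from cell import arm
d=arm.get_image("scene");np.savez("scene_i.npz",**d);crop(d,307,205,60,45,"i.png",12)
E
```

```text
t 14.13 pos [0.5859 0.0211 0.1755] yaw 136.58 tilt [0.0001 0.    ] F [ 0.21 -0.24  0.34] M [-0.027 -0.198 -0.038] w 0.174 q [ 0.33  0.47 -0.65  1.66  0.31  1.12  0.4 ]
slide mm [-0.06  0.25 -8.51]
roll 0.0013
```

View pics/i.png

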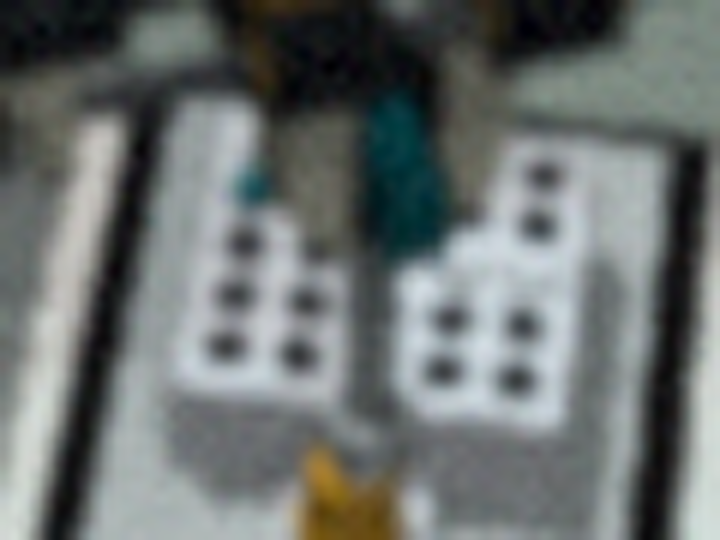

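```bash
python3 g.py .5838 .0179 .1755; python3 - <<'E'
from h import *
d=load("scene0.npz")
for z in(.101,.127,.133,.143): print(z,proj(d,[.5847,.0192,z]))
E
```

```text
t 14.18 pos [0.5859 0.021  0.1755] yaw 136.58 tilt [ 0.0001 -0.    ] F [-0.34  0.1   0.01] M [ 0.004 -0.235  0.004] w 0.176 q [ 0.33  0.47 -0.65  1.66  0.31  1.12  0.4 ]
slide mm [-0.62 -3.7  -0.03]
0.101 [335.58478464 249.44008767]
0.127 [335.88854438 243.14485731]
0.133 [335.9600279 241.6634061]
0.143 [336.08035149 239.16977506]
```

>>> jog_arm:
  increments:
    - {"slide": [0, 0, -0.4], "roll": 0, "gripper": 0.05}
    - {"slide": [-0.1, -0.5, -0.4], "roll": 0, "gripper": 0.05}
    - {"slide": [-0.2, -1, -0.4], "roll": 0, "gripper": 0.05}
    - {"slide": [-0.3, -1.5, -0.4], "roll": 0, "gripper": 0.05}
    - {"slide": [-0.4, -2.0, -0.4], "roll": 0, "gripper": 0.05}
    - {"slide": [-0.5, -2.5, -0.4], "roll": 0, "gripper": 0.05}
    - {"slide": [-0.6, -3.0, -0.4], "roll": 0, "gripper": 0.05}
    - {"slide": [-0.6, -3.5, -0.4], "roll": 0, "gripper": 0.05}
    - {"slide": [-0.6, -3.7, -0.4], "roll": 0, "gripper": 0.05}
    - {"slide": [-0.6, -3.7, -0.4], "roll": 0, "gripper": 0.05}

```text
clock: 15.02
position: [0.5837, 0.0179, 0.1758]
ee_rot: [-1.162, -2.919, 0.0]
force: [0.3, -0.3, -1.0]
width: 0.172
```

```bash
python3 g.py .5838 .0179 .1755;python3 - <<'E'
from h import *
from cell import arm
d=arm.get_image("scene");np.savez("scene_j.npz",**d);crop(d,312,220,50,37,"j.png",16)
crop(load("scene_i.npz"),312,220,50,37,"i2.png",16)
E
```

```text
t 15.02 pos [0.5837 0.0179 0.1758] yaw 136.57 tilt [-0.     -0.0001] F [ 0.32 -0.34 -1.  ] M [ 0.135 -0.112  0.   ] w 0.172 q [ 0.33  0.47 -0.65  1.66  0.31  1.11  0.41]
slide mm [-0.06  0.1   0.31]
```

View pics/j.png

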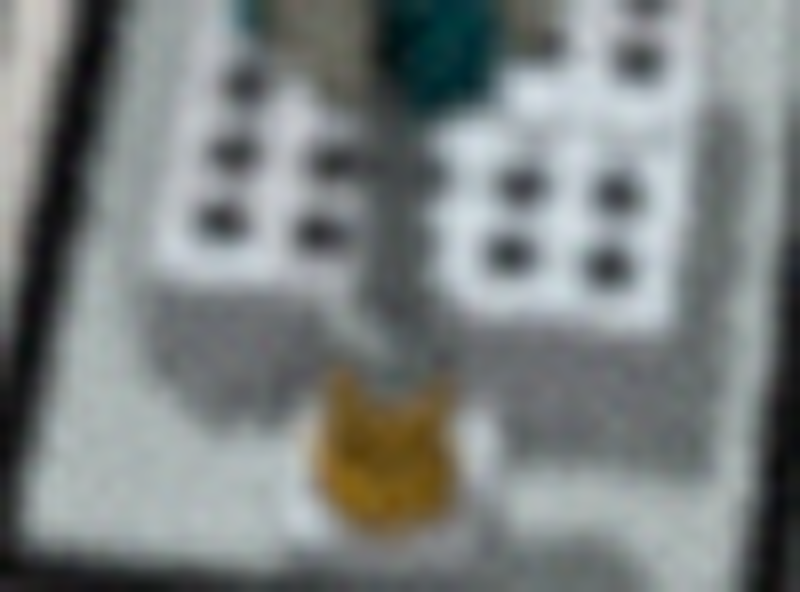

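View pics/i2.png

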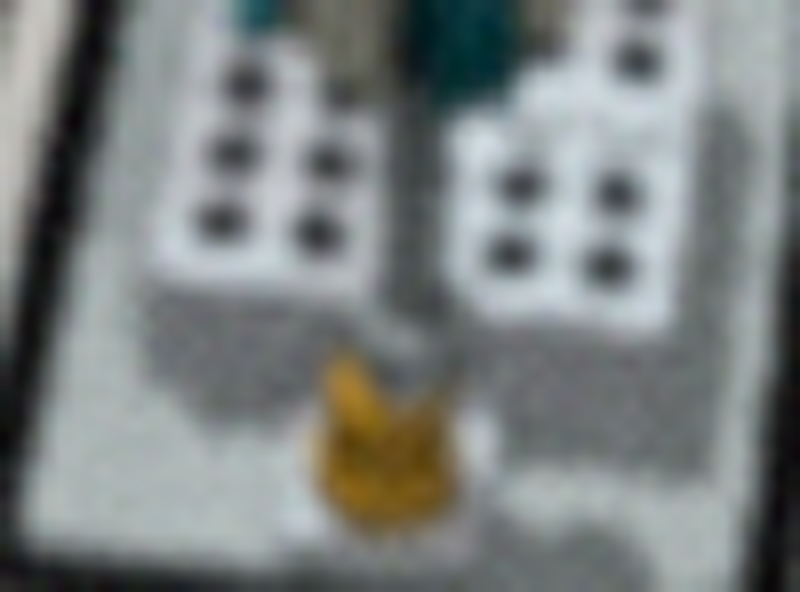

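>>> jog_arm:
  increments:
    - {"slide": [0, 0, 0.5], "roll": 0, "gripper": 0.05}
    - {"slide": [0, 0, 1], "roll": 0, "gripper": 0.05}
    - {"slide": [0, 0, 1.5], "roll": 0, "gripper": 0.05}
    - {"slide": [0, 0, 2], "roll": 0, "gripper": 0.05}
    - {"slide": [0, 0, 2.5], "roll": 0, "gripper": 0.05}
    - {"slide": [0, 0, 3], "roll": 0, "gripper": 0.05}
    - {"slide": [0, 0, 3.5], "roll": 0, "gripper": 0.05}
    - {"slide": [0, 0, 4], "roll": 0, "gripper": 0.05}
    - {"slide": [0, 0, 4], "roll": 0, "gripper": 0.05}
    - {"slide": [0, 0, 4], "roll": 0, "gripper": 0.05}

```text
clock: 15.9
position: [0.5839, 0.0179, 0.172]
ee_rot: [1.162, 2.918, 0.0]
force: [0.1, 0.6, 4.0]
width: 0.173
```

```bash
python3 g.py .5838 .0179 .1755
```

```text
t 15.9 pos [0.5839 0.0179 0.172 ] yaw 136.58 tilt [ 0.0004 -0.    ] F [0.06 0.64 4.03] M [ 0.049 -0.101  0.038] w 0.173 q [ 0.33  0.47 -0.65  1.67  0.31  1.11  0.41]
slide mm [ 0.07 -0.12 -3.49]
```

>>> jog_arm:
  increments:
    - {"slide": [0, 0, 0.3], "roll": 0, "gripper": 0.05}
    - {"slide": [0, 0, 0.6], "roll": 0, "gripper": 0.05}
    - {"slide": [0, 0, 0.9], "roll": 0, "gripper": 0.05}
    - {"slide": [0, 0, 1.2], "roll": 0, "gripper": 0.05}
    - {"slide": [0, 0, 1.4], "roll": 0, "gripper": 0.05}
    - {"slide": [0, 0, 1.5], "roll": 0, "gripper": 0.05}
    - {"slide": [0, 0, 1.6], "roll": 0, "gripper": 0.05}
    - {"slide": [0, 0, 1.6], "roll": 0, "gripper": 0.05}
    - {"slide": [0, 0, 1.6], "roll": 0, "gripper": 0.05}
    - {"slide": [0, 0, 1.6], "roll": 0, "gripper": 0.05}

```text
clock: 16.73
position: [0.5839, 0.018, 0.1705]
ee_rot: [1.162, 2.918, 0.0]
force: [-0.1, 0.4, 7.5]
width: 0.171
```

```bash
python3 g.py .5838 .0179 .1755;python3 - <<'E'
from h import *
from cell import arm
d=arm.get_image("scene");np.savez("scene_k.npz",**d);crop(d,312,220,50,37,"k.png",16)
E
python3 g.py
```

```text
t 16.73 pos [0.5839 0.018  0.1705] yaw 136.58 tilt [ 0.0005 -0.    ] F [-0.09  0.4   7.47] M [0.043 0.032 0.017] w 0.171 q [ 0.33  0.47 -0.65  1.67  0.32  1.1   0.4 ]
slide mm [ 0.02 -0.17 -4.96]
t 16.78 pos [0.584  0.018  0.1705] yaw 136.57 tilt [ 0.0006 -0.    ] F [-1.17  0.01  6.96] M [0.021 0.015 0.014] w 0.177 q [ 0.33  0.47 -0.65  1.67  0.32  1.1   0.4 ]
```

View pics/k.png

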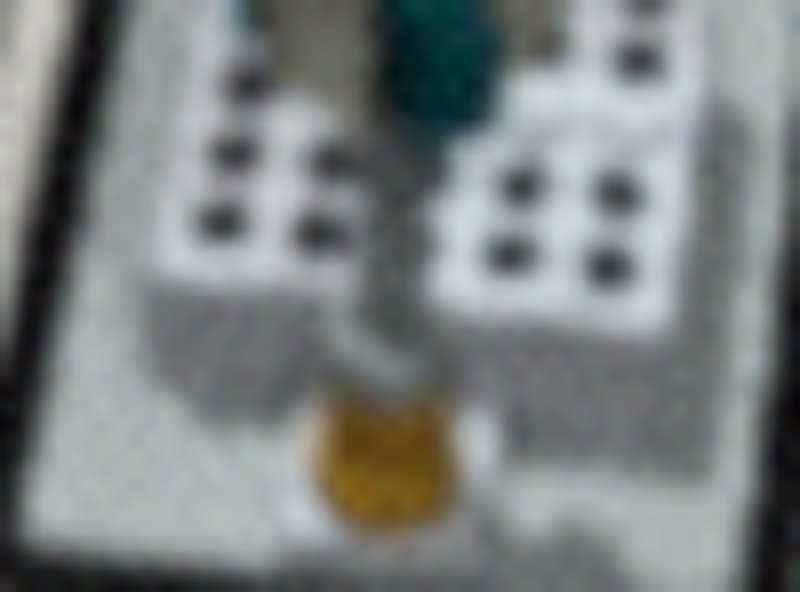

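>>> jog_arm:
  increments:
    - {"slide": [0, 0, 0.1], "roll": 0.05, "gripper": 0.05}
    - {"slide": [0, 0, 0.1], "roll": 0.13, "gripper": 0.05}
    - {"slide": [0, 0.1, 0.1], "roll": 0.22, "gripper": 0.05}
    - {"slide": [0, 0.1, 0.1], "roll": 0.31, "gripper": 0.05}
    - {"slide": [0, 0.1, 0.1], "roll": 0.4, "gripper": 0.05}
    - {"slide": [0, 0.2, 0.1], "roll": 0.49, "gripper": 0.05}
    - {"slide": [0, 0.2, 0.1], "roll": 0.58, "gripper": 0.05}
    - {"slide": [0, 0.2, 0.1], "roll": 0.66, "gripper": 0.05}
    - {"slide": [0, 0.2, 0.1], "roll": 0.7, "gripper": 0.05}
    - {"slide": [0, 0.2, 0.1], "roll": 0.7, "gripper": 0.05}

```text
clock: 17.62
position: [0.5842, 0.0184, 0.1705]
ee_rot: [2.095, 2.34, 0.001]
force: [-0.2, 0.8, 6.8]
width: 0.174
```

```bash
python3 g.py .5841 .0183 .1755
```

```text
t 17.62 pos [0.5842 0.0184 0.1705] yaw 96.32 tilt [0.0008 0.    ] F [-0.22  0.83  6.77] M [ 0.106 -0.018  0.063] w 0.174 q [ 0.22  0.44 -0.49  1.68  0.23  1.08 -0.22]
slide mm [-0.04 -0.07 -4.98]
```

>>> jog_arm:
  increments:
    - {"slide": [0, 0, 0], "roll": 0.08, "gripper": 0.05}
    - {"slide": [0, 0, 0], "roll": 0.18, "gripper": 0.05}
    - {"slide": [0.1, 0, 0], "roll": 0.28, "gripper": 0.05}
    - {"slide": [0.1, 0.1, 0], "roll": 0.38, "gripper": 0.05}
    - {"slide": [0.1, 0.1, 0], "roll": 0.48, "gripper": 0.05}
    - {"slide": [0.1, 0.2, 0], "roll": 0.58, "gripper": 0.05}
    - {"slide": [0.1, 0.2, 0], "roll": 0.68, "gripper": 0.05}
    - {"slide": [0.1, 0.2, 0], "roll": 0.78, "gripper": 0.05}
    - {"slide": [0.1, 0.2, 0], "roll": 0.88, "gripper": 0.05}
    - {"slide": [0.1, 0.2, 0], "roll": 0.95, "gripper": 0.05}

```text
clock: 18.45
position: [0.5845, 0.0184, 0.1705]
ee_rot: [2.935, 1.119, 0.002]
force: [-0.1, 1.0, 5.7]
width: 0.172
```

```bash
python3 g.py .5841 .0183 .1755
```

```text
t 18.45 pos [0.5845 0.0184 0.1705] yaw 41.74 tilt [0.0012 0.0001] F [-0.1   1.02  5.72] M [ 0.076 -0.087  0.004] w 0.172 q [ 0.07  0.41 -0.27  1.69  0.12  1.05 -1.08]
slide mm [-0.38 -0.24 -4.95]
```

>>> jog_arm:
  increments:
    - {"slide": [0, 0, 0], "roll": 0, "gripper": 0.05}
    - {"slide": [0, 0, 0], "roll": -0.03, "gripper": 0.05}
    - {"slide": [0, 0, -0.4], "roll": -0.03, "gripper": 0.05}
    - {"slide": [0, 0, -0.8], "roll": -0.03, "gripper": 0.05}
    - {"slide": [0, 0, -1.2], "roll": -0.03, "gripper": 0.05}
    - {"slide": [0, 0, -1.6], "roll": -0.03, "gripper": 0.05}
    - {"slide": [0, 0, -2.0], "roll": -0.03, "gripper": 0.05}
    - {"slide": [0, 0, -2.0], "roll": -0.03, "gripper": 0.05}
    - {"slide": [0, 0, -2.0], "roll": -0.03, "gripper": 0.05}
    - {"slide": [0, 0, -2.0], "roll": -0.03, "gripper": 0.05}

```text
clock: 19.28
position: [0.5839, 0.0181, 0.1718]
ee_rot: [-2.915, -1.171, 0.001]
force: [0.4, -0.3, -0.1]
width: 0.171
```

```bash
python3 g.py .5841 .0183 .1755
```

```text
t 19.28 pos [0.5839 0.0181 0.1718] yaw 43.76 tilt [-0.0005 -0.0002] F [ 0.38 -0.29 -0.13] M [-0.057 -0.259 -0.023] w 0.171 q [ 0.08  0.41 -0.28  1.69  0.13  1.06 -1.05]
slide mm [ 0.33  0.01 -3.67]
```

>>> jog_arm:
  increments:
    - {"slide": [0, 0, -1], "roll": 0, "gripper": 0.05}
    - {"slide": [0, 0, -2], "roll": 0, "gripper": 0.05}
    - {"slide": [0, 0, -4], "roll": 0, "gripper": 0.05}
    - {"slide": [0, 0, -6], "roll": 0, "gripper": 0.05}
    - {"slide": [0, 0, -9], "roll": 0, "gripper": 0.05}
    - {"slide": [0, 0, -13], "roll": 0, "gripper": 0.05}
    - {"slide": [0, 0, -20], "roll": 0, "gripper": 0.05}
    - {"slide": [0, 0, -30], "roll": 0, "gripper": 0.05}
    - {"slide": [0, 0, -40], "roll": 0, "gripper": 0.05}
    - {"slide": [0, 0, -46], "roll": 0, "gripper": 0.05}

```text
clock: 20.12
position: [0.5848, 0.0183, 0.2202]
ee_rot: [2.915, 1.17, 0.003]
force: [-0.3, -0.4, -0.7]
width: 0.175
```

```bash
python3 g.py .4842 -.231 .219 20;python3 - <<'E'
from h import *
from cell import arm
d=arm.get_image("scene");np.savez("scene_l.npz",**d);crop(d,307,215,60,45,"l.png",13)
E
```

```text
t 20.12 pos [0.5848 0.0183 0.2202] yaw 43.75 tilt [0.0021 0.0002] F [-0.31 -0.45 -0.72] M [-0.02  -0.02  -0.048] w 0.175 q [ 0.08  0.37 -0.28  1.62  0.11  1.16 -1.03]
slide mm [-245.07  110.54    0.93]
roll 0.4146
```

View pics/l.png

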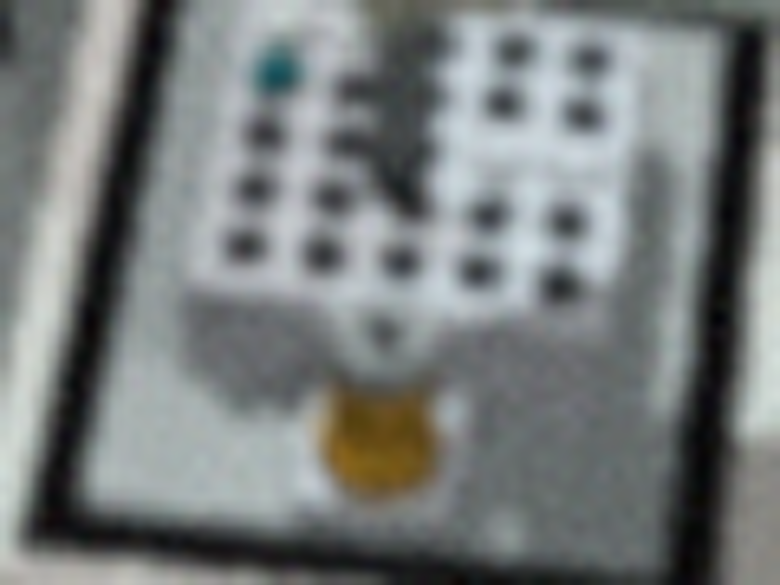

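```bash
python3 - <<'E'
from h import *
from cell import arm
d=arm.get_image("top");np.savez("top_l.npz",**d)
a=cv2.resize(d["frame"][258:303,400:460],(400,300),interpolation=cv2.INTER_CUBIC)
s=load("scene_l.npz");b=cv2.resize(s["frame"][295:340,228:288],(400,300),interpolation=cv2.INTER_CUBIC)
cv2.imwrite("pics/st.png",np.hstack([a,b]))
E
```

```text
(no output)
```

View pics/st.png

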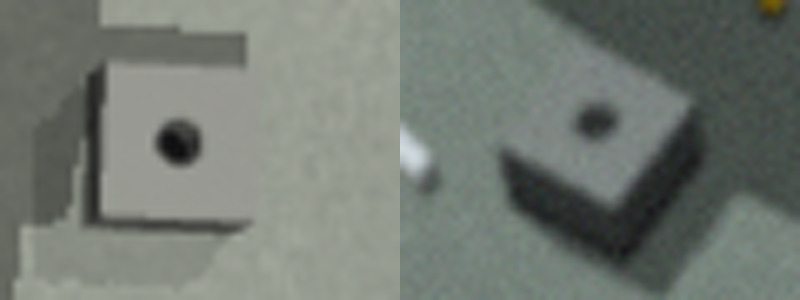

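```bash
python3 - <<'E'
from h import *
np.set_printoptions(precision=4,suppress=True)
for n,u0,v0,r,thr in(("top",400+179/6.667-.5,258+142/6.667-.5,5,100),("scene",228+197/6.667-.5,295+121/6.667-.5,5,90)):
    d=load(n+"_l.npz");g=cv2.cvtColor(d["frame"],cv2.COLOR_BGR2GRAY).astype(float);v,u=np.mgrid[:480,:640]
    w=np.clip(thr-g,0,None)*(np.hypot(u-u0,v-v0)<r);a,b=(w*u).sum()/w.sum(),(w*v).sum()/w.sum();print(n,a,b,ray(d,a,b,.046))
E
```

```text
top 426.27985739750443 279.16993464052285 [ 0.483  -0.2305  0.046 ]
scene 256.8910714285714 312.85714285714283 [ 0.4846 -0.2309  0.046 ]
```

>>> jog_arm:
  increments:
    - {"slide": [-16, 7, 0], "roll": 0.05, "gripper": 0.05}
    - {"slide": [-45, 20, 0], "roll": 0.1, "gripper": 0.05}
    - {"slide": [-78, 35, 0], "roll": 0.15, "gripper": 0.05}
    - {"slide": [-111, 50, 0], "roll": 0.2, "gripper": 0.05}
    - {"slide": [-144, 65, 0], "roll": 0.25, "gripper": 0.05}
    - {"slide": [-177, 80, 0], "roll": 0.3, "gripper": 0.05}
    - {"slide": [-206, 93, 0], "roll": 0.35, "gripper": 0.05}
    - {"slide": [-228, 103, 0], "roll": 0.4, "gripper": 0.05}
    - {"slide": [-241, 109, 0], "roll": 0.415, "gripper": 0.05}
    - {"slide": [-245, 110.5, 0], "roll": 0.415, "gripper": 0.05}

```text
clock: 21.05
position: [0.4819, -0.234, 0.2179]
ee_rot: [3.095, 0.538, -0.002]
force: [-0.4, -0.6, -0.8]
width: 0.171
```

>>> jog_arm:
  increments:
    - {"slide": [0, 0, 0], "roll": 0, "gripper": 0.05}
    - {"slide": [0, 0, 10], "roll": 0, "gripper": 0.05}
    - {"slide": [0, 0, 25], "roll": 0, "gripper": 0.05}
    - {"slide": [0, 0, 45], "roll": 0, "gripper": 0.05}
    - {"slide": [0, 0, 65], "roll": 0, "gripper": 0.05}
    - {"slide": [0, 0, 85], "roll": 0, "gripper": 0.05}
    - {"slide": [0, 0, 100], "roll": 0, "gripper": 0.05}
    - {"slide": [0, 0, 105], "roll": 0, "gripper": 0.05}
    - {"slide": [0, 0, 105], "roll": 0, "gripper": 0.05}
    - {"slide": [0, 0, 105], "roll": 0, "gripper": 0.05}

```text
clock: 21.88
position: [0.4842, -0.2299, 0.1132]
ee_rot: [-3.093, -0.548, -0.0]
force: [0.2, -0.6, -0.7]
width: 0.175
```

```bash
python3 g.py .4841 -.2308 .0455 20;python3 - <<'E'
from h import *
from cell import arm
d=arm.get_image("scene");np.savez("scene_m.npz",**d);crop(d,228,280,60,45,"m.png",13)
E
```

```text
t 21.88 pos [ 0.4842 -0.2299  0.1132] yaw 20.1 tilt [0.     0.0005] F [ 0.19 -0.6  -0.67] M [-0.023  0.011  0.009] w 0.175 q [ 0.43  0.39 -0.11  1.89  0.05  0.87 -0.93]
slide mm [-0.37  0.81 67.71]
roll 0.0017
```

View pics/m.png

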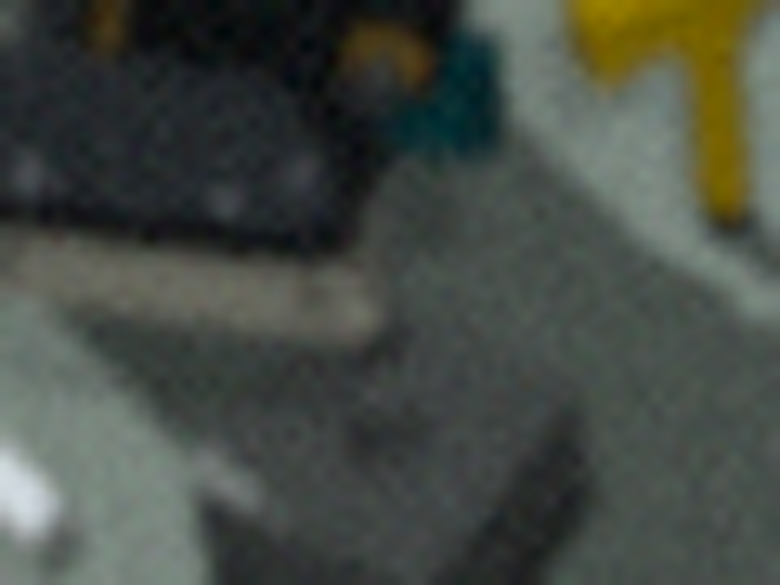

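>>> jog_arm:
  increments:
    - {"slide": [-0.3, 0.5, 0], "roll": 0, "gripper": 0.05}
    - {"slide": [-0.3, 0.5, 8], "roll": 0, "gripper": 0.05}
    - {"slide": [-0.3, 0.5, 18], "roll": 0, "gripper": 0.05}
    - {"slide": [-0.3, 0.5, 24], "roll": 0, "gripper": 0.05}
    - {"slide": [-0.3, 0.5, 27], "roll": 0, "gripper": 0.05}
    - {"slide": [-0.3, 0.5, 29], "roll": 0, "gripper": 0.05}
    - {"slide": [-0.3, 0.5, 31], "roll": 0, "gripper": 0.05}
    - {"slide": [-0.3, 0.5, 32], "roll": 0, "gripper": 0.05}
    - {"slide": [-0.3, 0.5, 32], "roll": 0, "gripper": 0.05}
    - {"slide": [-0.3, 0.5, 32], "roll": 0, "gripper": 0.05}

```text
clock: 22.77
position: [0.4836, -0.2317, 0.0813]
ee_rot: [3.094, 0.545, 0.0]
force: [-0.2, -0.0, -0.5]
width: 0.171
```

```bash
python3 g.py .4841 -.2308 .0455 20
```

```text
t 22.77 pos [ 0.4836 -0.2317  0.0813] yaw 19.98 tilt [ 0.0003 -0.0001] F [-0.22 -0.04 -0.47] M [-0.04  -0.016 -0.003] w 0.171 q [ 0.43  0.43 -0.11  1.92  0.06  0.8  -0.93]
slide mm [ 0.81 -0.67 35.78]
roll -0.0004
```

>>> jog_arm:
  increments:
    - {"slide": [0.6, -0.7, 0], "roll": 0, "gripper": 0.05}
    - {"slide": [0.6, -0.7, 5], "roll": 0, "gripper": 0.05}
    - {"slide": [0.6, -0.7, 11], "roll": 0, "gripper": 0.05}
    - {"slide": [0.6, -0.7, 17], "roll": 0, "gripper": 0.05}
    - {"slide": [0.6, -0.7, 23], "roll": 0, "gripper": 0.05}
    - {"slide": [0.6, -0.7, 28], "roll": 0, "gripper": 0.05}
    - {"slide": [0.6, -0.7, 32], "roll": 0, "gripper": 0.05}
    - {"slide": [0.6, -0.7, 34.5], "roll": 0, "gripper": 0.05}
    - {"slide": [0.6, -0.7, 34.5], "roll": 0, "gripper": 0.05}
    - {"slide": [0.6, -0.7, 34.5], "roll": 0, "gripper": 0.05}

```text
clock: 23.6
position: [0.4838, -0.2308, 0.0465]
ee_rot: [-3.094, -0.545, 0.0]
force: [0.1, -0.4, -0.7]
width: 0.171
```

```bash
python3 g.py .4841 -.2308 .0455 20
```

```text
t 23.6 pos [ 0.4838 -0.2308  0.0465] yaw 19.99 tilt [-0.0002  0.    ] F [ 0.1  -0.38 -0.68] M [ 0.032 -0.005 -0.034] w 0.171 q [ 0.42  0.47 -0.1   1.95  0.07  0.72 -0.94]
slide mm [0.31 0.15 1.05]
roll -0.0002
```

Nearly on the floor: 1 mm down, then open slowly and only a little.

>>> jog_arm:
  increments:
    - {"slide": [0, 0, 0.5], "roll": 0, "gripper": 0.05}
    - {"slide": [0, 0, 1], "roll": 0, "gripper": 0.05}
    - {"slide": [0, 0, 1.1], "roll": 0, "gripper": 0.05}
    - {"slide": [0, 0, 1.1], "roll": 0, "gripper": 0.2}
    - {"slide": [0, 0, 1.1], "roll": 0, "gripper": 0.25}
    - {"slide": [0, 0, 1.1], "roll": 0, "gripper": 0.35}
    - {"slide": [0, 0, 1.1], "roll": 0, "gripper": 0.4}
    - {"slide": [0, 0, 1.1], "roll": 0, "gripper": 0.4}
    - {"slide": [0, 0, 1.1], "roll": 0, "gripper": 0.4}
    - {"slide": [0, 0, 1.1], "roll": 0, "gripper": 0.4}

```text
clock: 24.43
position: [0.4838, -0.2308, 0.0456]
ee_rot: [3.094, 0.545, 0.0]
force: [0.0, 0.3, -0.1]
width: 0.395
```

```bash
python3 g.py
```

```text
t 24.43 pos [ 0.4838 -0.2308  0.0456] yaw 19.98 tilt [ 0.0001 -0.0001] F [ 0.02  0.33 -0.11] M [ 0.008  0.025 -0.006] w 0.395 q [ 0.42  0.48 -0.1   1.95  0.07  0.72 -0.94]
```

Now straight up, then back away toward the start area so both cameras can see.

>>> jog_arm:
  increments:
    - {"slide": [0, 0, -6], "roll": 0, "gripper": 0.4}
    - {"slide": [0, 0, -18], "roll": 0, "gripper": 0.4}
    - {"slide": [0, 0, -36], "roll": 0, "gripper": 0.4}
    - {"slide": [0, 0, -60], "roll": 0, "gripper": 0.4}
    - {"slide": [0, 0, -85], "roll": 0, "gripper": 0.4}
    - {"slide": [0, 0, -110], "roll": 0, "gripper": 0.4}
    - {"slide": [0, 0, -130], "roll": 0, "gripper": 0.4}
    - {"slide": [0, 0, -145], "roll": 0, "gripper": 0.4}
    - {"slide": [0, 0, -150], "roll": 0, "gripper": 0.4}
    - {"slide": [0, 0, -150], "roll": 0, "gripper": 0.4}

```text
clock: 25.27
position: [0.4845, -0.231, 0.197]
ee_rot: [3.093, 0.545, 0.004]
force: [-0.1, -0.1, -0.4]
width: 0.402
```

>>> jog_arm:
  increments:
    - {"slide": [-20, 13, 0], "roll": 0, "gripper": 0.4}
    - {"slide": [-50, 33, 0], "roll": 0, "gripper": 0.4}
    - {"slide": [-82, 53, 0], "roll": 0, "gripper": 0.4}
    - {"slide": [-114, 73, 0], "roll": 0, "gripper": 0.4}
    - {"slide": [-146, 93, 0], "roll": 0, "gripper": 0.4}
    - {"slide": [-178, 113, 0], "roll": 0, "gripper": 0.4}
    - {"slide": [-210, 133, 0], "roll": 0, "gripper": 0.4}
    - {"slide": [-240, 153, 0], "roll": 0, "gripper": 0.4}
    - {"slide": [-265, 170, 0], "roll": 0, "gripper": 0.4}
    - {"slide": [-280, 180, 0], "roll": 0, "gripper": 0.4}

```text
clock: 26.1
position: [0.2782, -0.4981, 0.1941]
ee_rot: [-3.094, -0.538, 0.004]
force: [0.4, -0.2, 0.3]
width: 0.397
```

```bash
python3 g.py; python3 - <<'E'
from h import *
from cell import arm
np.set_printoptions(precision=4,suppress=True)
D={n:arm.get_image(n) for n in("top","scene")}
def c(im,x0,y0,w,h,k): return cv2.resize(im[y0:y0+h,x0:x0+w],None,fx=k,fy=k,interpolation=cv2.INTER_CUBIC)
t=D["top"]["frame"];s=D["scene"]["frame"]
cv2.imwrite("pics/end.png",np.vstack([np.hstack([c(t,370,245,80,60,5),c(t,255,205,80,60,5)]),np.hstack([c(s,230,260,80,60,5),c(s,300,195,80,60,5)])]))
cv2.imwrite("pics/endtop.png",t)
for n,uv in(("top",(323,228)),):
    print(cross(D[n],*uv,.139))
C=cloud(D["top"]);print("head z",np.median(C[225:231,320:326,2]))
for n,d in D.items():
    hsv=cv2.cvtColor(d["frame"],cv2.COLOR_BGR2HSV);m=cv2.inRange(hsv,(80,90,40),(100,255,255));k,l,st,ce=cv2.connectedComponentsWithStats(m)
    i=1+np.argmax(st[1:,4]);r=cv2.minAreaRect(np.argwhere(l==i)[:,::-1].astype(np.float32));print(n,r,ray(d,*r[0],.094))
E
```

```text
t 26.1 pos [ 0.2782 -0.4981  0.1941] yaw 19.74 tilt [-0.0026  0.0005] F [ 0.41 -0.22  0.34] M [ 0.041 -0.039 -0.009] w 0.397 q [ 0.93  0.35  0.05  1.71 -0.02  1.08 -0.24]
((np.float64(323.6845827439887), np.float64(228.3239038189533)), array([0.5841, 0.0184, 0.139 ]), [(0.003, np.float64(-37.5), 3), (0.0035, np.float64(-39.8), 6), (0.004, np.float64(-41.4), 9), (0.0045, np.float64(-42.4), 13), (0.005, np.float64(-42.9), 16), (0.0055, np.float64(-43.2), 17)])
head z 0.13884028701009898
top ((429.6643981933594, 276.4383544921875), (25.397930145263672, 7.958798408508301), 69.44395446777344) [ 0.4842 -0.2309  0.094 ]
scene ((254.90594482421875, 301.94061279296875), (22.48784065246582, 9.253846168518066), 5.710593223571777) [ 0.4839 -0.2302  0.094 ]
```

View pics/end.png

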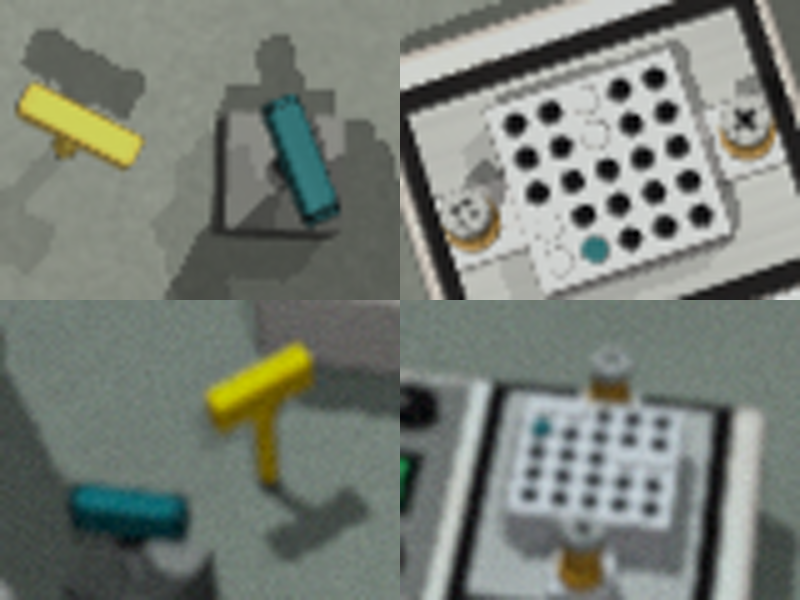

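View pics/endtop.png

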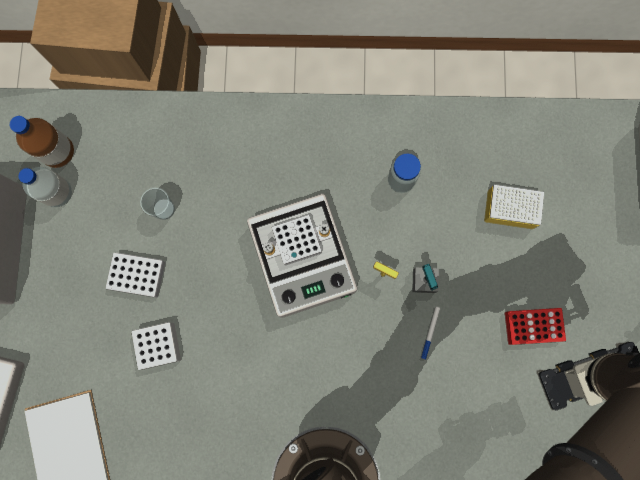

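The head is down at z≈0.139, 0.8 mm from the thread axis and within measuring error. The driver stands where it was, and the bystanders have not moved. I hand the job in.

```bash
python3 -c "
from cell import arm
print(arm.sign_off())"
```

```text
the job is handed in; nothing more can be done
None
```

I took the teal driver from its stand and seated it in the leaning screw's recess. I brought the screw upright, pressed it fully down at about 8–9 N and turned it about 95° clockwise. Then I put the driver back in its stand and handed the job in at about 26 s.

**Final checks**
- **Thread:** when I eased off, the spring no longer pushed back. The head stayed down at z ≈ 0.139, against 0.143 at the start.
- **Upright:** the head's cross is 0.8 mm from the measured thread axis, within measuring error. In the scene picture the head sits centred on its bush.
- **Driver:** it stands in its hole within 0.5 mm of where it started.
- **Bystanders:** the yellow look-alike and the other things look unmoved in the last top picture.

**What disagreed**
- **First grasp missed:** the real fingertips are about 30 mm above the reported TCP. On my first try the shut fingers pressed on top of the driver's handle at about 10 N. The cloud and that contact showed the offset, and I corrected for it before gripping.
- **Cameras differ:** the scene and top cameras disagree by about 1 mm in y.
- **Lean away from the scene camera:** the arm blocked the top view during the work, so I could not check this in a picture before turning. I relied on the earlier measurements. The final top picture agrees.

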